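# Stamp the hanging key fobs

### The job

Stamp every key fob hanging on the sloping peg board, palest metal first so that no copper smears onto it: silver, then brass, then copper, as many of these as there are. Lift each one off its peg, lay it flat on the anvil of the green hand press with its marked ring centred under the punch, and push the red plunger all the way down to its stop for a moment. When you finish, the fobs must all lie flat on the floor of the dark tray, none on top of another, and the jar, mallet and pliers must be left alone.

Things in the scene. Friction and masses are not known exactly. Their poses are not given: they have to be found in the camera images.
- fob_silver: silver-coloured (aluminium) key fob, bar 120 x 24 x 8 mm, 90 to 190 g, may be absent. Origin at its middle; x along it to the plain end (away from the eye), y across, z through the thickness; both faces alike. Eye: 14 x 14 mm opening centred at x = -48 mm, 5 mm of metal round it. It starts hung by the eye on an easel peg, x down the slope, z square out of the board.
- silver_spot (a point): middle of the marked ring (16 mm across, on both faces) on the silver-coloured (aluminium) fob where the stamp goes: 36 mm from the fob's origin towards the plain end (x), at mid-thickness
- fob_brass: yellow (brass) key fob, bar 120 x 24 x 8 mm, 90 to 190 g, may be absent. Origin at its middle; x along it to the plain end (away from the eye), y across, z through the thickness; both faces alike. Eye: 14 x 14 mm opening centred at x = -48 mm, 5 mm of metal round it. It starts hung by the eye on an easel peg, x down the slope, z square out of the board.
- brass_spot (a point): middle of the marked ring (16 mm across, on both faces) on the yellow (brass) fob where the stamp goes: 36 mm from the fob's origin towards the plain end (x), at mid-thickness
- fob_copper: reddish (copper) key fob, bar 120 x 24 x 8 mm, 90 to 190 g, may be absent. Origin at its middle; x along it to the plain end (away from the eye), y across, z through the thickness; both faces alike. Eye: 14 x 14 mm opening centred at x = -48 mm, 5 mm of metal round it. It starts hung by the eye on an easel peg, x down the slope, z square out of the board.
- copper_spot (a point): middle of the marked ring (16 mm across, on both faces) on the reddish (copper) fob where the stamp goes: 36 mm from the fob's origin towards the plain end (x), at mid-thickness
- easel: fixed wooden peg board 215 mm wide (y), 150 mm up the slope, tilted 45 degrees, face looking up and to its +x (away from the robot). Origin on the bench; the middle of the face is 62 mm above it. In lanes at y = -75, 0, +75 mm, fobs lie on rest strips 14 mm wide, 10 mm high, running up the slope.
- easel_peg (a point): tip of the middle peg of the easel (neighbours 75 mm to either side). Pegs are steel, 6 mm thick, square to the board, 50 mm up the slope from its middle; the tip is 36 mm out from the board, 18 mm above the upper face of a hanging fob. A fob comes free only out along its peg, square to the board.
- press: green hand marking press, fixed. Origin on the bench under the punch; x points to its column. Base x -80 to +85, y +-45 mm, 12 mm high. Column front at x = +50 mm. The head reaches over the anvil to x = -15 mm, is 34 mm wide, underside 66 mm and top 90 mm above the bench. The front (-x) and both sides are open; fobs slide in from the front.
- press_anvil (a point): top of the press's anvil right under the punch, 32 mm above the bench; axes as the press. The anvil is a steel bar 16 mm wide (y) from x = -75 to +35 mm, standing 20 mm above the base. With the plunger up the punch tip is 24 mm above the anvil, so an 8 mm fob passes under it with 16 mm to spare.
- plunger_top (a point): centre of the top of the red plunger head (34 mm disc, 10 mm thick) over the press; 90 mm above the anvil when up, 74 mm at its stop; it moves with the plunger. Press it straight down.
- plunger (a joint): travel of the press plunger, m: 0 up, 0.016 down at its stop. A spring returns it when released: 4.5 N to start, about 12 N at the stop. Fully down, the punch just meets an 8 mm thick fob lying flat on the anvil.
- tray: dark wooden tray with a blue lining, loose, 700 g, 175 (x) x 190 (y) x 22 mm outside, walls and floor 5 mm, so 165 x 180 mm inside. Origin at the centre of its underside (inner floor 5 mm above).
- jar: amber jar, bystander, loose, 56 mm across, 75 mm high, origin at the centre of its underside
- mallet: wooden mallet lying on the bench, bystander, loose, 220 mm long along its x
- pliers: yellow-handled pliers lying on the bench, bystander, loose, about 140 mm long along their x
Things that resemble listed ones, but are neither listed nor needed, are in the scene too. Of the things shaped like the press, the green one is meant. What is shaped like the fob_copper but purple is not meant.

How it is judged:
By the outcome, as a careful person would: the job done as asked, in the order asked, and still so for the second after the job is handed in, with the robot touching nothing.
Of fob_silver, fob_brass, fob_copper only 2 to 3 are there at a start; the rules pass over those that are not, and their reading is None.
At some moment in a run one of tray may be knocked a few centimetres aside while the robot is not near it.
Once in a run the grip may slacken for a moment while it holds something.
It also fails if it takes over 210 s, if anything falls off the work surface, if the arm or the gripper's body presses on something with over 40 N, if the wrist force passes 120 N, or if a joint passes its speed limit or range.

### The arm

A 6-joint arm with a two-finger parallel gripper is mounted at the origin on the work surface. World frame = base frame: x ahead of the robot, y to its left, z up, the work surface at z = 0. Lengths are in m, angles in rad, forces in N, time in s.
With the tool pointing down it reaches from about 0.3 to 0.775 m from the base axis. Payload 14.6 kg.
Tool frame: the origin (TCP) lies on the centre line of the jaws, within the pads' length; the fingertips stand 19 mm ahead of it and the grasp point (between the pads) is the TCP; z points along the fingers, y is the line along which they close (so a half turn about z gives the same grasp; the last joint's range is limited). The gripper opens to 94 mm and grips with 3 to 60 N. Pads are 16 mm wide; open, the fingers measure 119 mm over their backs; the gripper's body (75 mm by 177 mm) begins 78 mm behind the grasp point.
Start: joints at [-1.23, 0.3, 1.521, -0, 1.321, -0.067], TCP at [0.218, -0.505, 0.224] pointing down, gripper open.
Joint ranges: [-3.03, 3.03], [-0.79, 2.21], [0.23, 2.52], [-1.04, 4.18], [0, 3.07], [-2.55, 2.55]. Speed limits (rad/s): [2.22, 2.22, 2.57, 3.14, 3.14, 3.14].

### API

Orientations are given as [roll, pitch, yaw] about the fixed x, y, z axes, in that order (R = Rz(yaw) Ry(pitch) Rx(roll)).
In Python, from station import get_obs, camera, workorder gives the robot as it stands.
- The arm moves only by the tool play_rows, never from a script. Its argument "motion" is a list that holds one entry, the list of rows, each a list of 7 numbers: the shift along the tool's x, y, z as a fraction of full scale, then the turn, a rotation vector about the tool's x, y, z as a fraction of full scale, then the opening, from -1 (shut) to 1 (fully open). In form: [[[x, y, z, ax, ay, az, grip], ...]]. A call has 1 to 10 rows; each row is the pose to reach, as a shift and turn from the pose commanded when the call began, along the tool's axes at that moment, turning the shorter way round; what a row does not reach only later rows make up. Full scale, the value 1, is 0.25 m for a shift and 2 pi rad for a turn. A row lasts 1/10 s, in which the tool goes at most 50 mm and 8.59 degrees, less where a joint would pass 70% of its speed; a pose out of reach is approached as far as the arm can. A call with a number of a shift or a turn outside -1 to 1 is refused whole. A call with a gripper value outside its range is refused whole. The fingers move at their own pace and stop on an object; "grip_force" is the grip in N (left out, the last holds). Time passes only in rows, so rows that repeat a pose let the fingers close. It gives the time, the measured TCP pose, the force, the opening and the grip force at its end, in the units of the state.
- get_obs(): the state, without advancing time (a new reading comes with each control period).
- camera(name): name is "scene" or "side" or "wrist"; returns a dict with "frame" (400x640x3 uint8, red, green, blue), "z_map" (400x640 float32, m along the optical axis (not along the pixel's ray), 0 where there is no reading), "camera_matrix" (3x3 intrinsics, pixels), "T" (4x4, takes a point from camera to world coordinates); the wrist camera has in their place "T_tool_cam" (4x4, takes a point from camera to tool coordinates, whose origin is the TCP and whose axes are the flange's). Camera axes: x right, y up, looking along -z (the intrinsics and any distortion apply to the point x, -y, -z); pixel columns grow to the right and rows downward; lengths in m; the calibration is good to about 2 mm. A picture is of the moment at which its call begins: read the wrist's pose just before it.
- workorder.hand_in(): hands the job in; it is judged then, once.
The state is a dict: "time_s": time; "qpos": joint angles; "joint_vel": joint speeds; "tau": joint torques, N m; "ee_pos": TCP position; "eef_rot": TCP orientation; "force": force on the tool from outside, world axes, zero at the start; "moment": the same for the moment, N m; "grip_width": finger opening in m; "grip_force": force on a finger pad.
Only numpy, scipy, OpenCV 4.12 (cv2) and the standard library are available. Lean on these libraries where they do the work, as an engineer would, in place of code of your own. Each camera call takes 0.05 s, during which the arm holds its last target. There are 200 camera calls.

## Working session

There is one attempt and no reset: what is moved stays moved. The work goes in short steps, Python scripts to look and compute and a tool call to move; the robot and the scene stay as the last step left them, time stands still between calls to the robot, and variables do not carry over. Pictures are saved under pics/ and viewed, at most 14 in all, crops included, and the job is handed in when it is done.

Besides the shell and the picture viewer there is one more tool, called in YAML: its name, and indented under it one key for each argument. play_rows: Moves the arm, as the interface text tells. Its arguments: {"type":"object","properties":{"motion":{"type":"array"},"grip_force":{"type":"number"}},"required":["motion"]}

```bash
ls; mkdir -p pics
python3 - <<'E'
from station import get_obs,camera
import cv2,numpy as np
print(get_obs())
for n in("scene","side"):
    c=camera(n);cv2.imwrite(f"pics/{n}0.png",c["frame"][:,:,::-1]);print(n,c["camera_matrix"],c["T"])
    np.savez(f"{n}0.npz",**c)
c=camera("wrist");print(c.keys(),c["camera_matrix"],c["T_tool_cam"])
E
```

```text
pics
{'time_s': 0.0, 'qpos': array([-1.22959744e+00,  3.00467387e-01,  1.52159692e+00,  3.04782616e-06,
        1.32068175e+00, -6.65841081e-02]), 'joint_vel': array([-0.00153183, -0.00015389,  0.00085051,  0.00049356, -0.00206636,
        0.00115924]), 'tau': array([-9.79356191e-04, -5.31814027e+01, -3.52740026e+01,  7.07681291e-02,
        2.44451640e-02, -1.17370096e-04]), 'ee_pos': array([ 0.21804084, -0.50466923,  0.22388165]), 'eef_rot': array([-3.14044200e+00, -7.96873152e-05,  4.07782188e-01]), 'force': array([-0.50515682,  0.64886756,  0.08090994]), 'moment': array([-0.02253707, -0.06877115,  0.02157962]), 'grip_force': 0.0, 'grip_width': 0.09399872351170338}
scene [[512.28838747   0.         311.96704388]
 [  0.         512.28838747 193.16403469]
 [  0.           0.           1.        ]] [[ 0.24809079 -0.68439665  0.68560352  1.44034031]
 [ 0.96873045  0.1778302  -0.17302524 -0.19470658]
 [-0.00350312  0.70709098  0.70711391  1.04607623]
 [ 0.          0.          0.          1.        ]]
side [[487.82158305   0.         322.59748185]
 [  0.         487.82158305 194.29960012]
 [  0.           0.           1.        ]] [[-0.99046972  0.09746046 -0.09732002  0.4154627 ]
 [-0.13712935 -0.63185967  0.76285576  1.19399534]
 [ 0.01285568  0.76893096  0.63920256  1.09139131]
 [ 0.          0.          0.          1.        ]]
dict_keys(['frame', 'z_map', 'camera_matrix', 'T_tool_cam']) [[300.20080556   0.         318.13400927]
 [  0.         300.20080556 206.35611077]
 [  0.           0.           1.        ]] [[ 3.72663894e-05  9.60856121e-01  2.77047852e-01  7.99721852e-02]
 [ 9.99999965e-01  3.64053715e-05 -2.60773407e-04  1.06995600e-03]
 [-2.60651754e-04  2.77047852e-01 -9.60856087e-01 -1.60030601e-01]
 [ 0.00000000e+00  0.00000000e+00  0.00000000e+00  1.00000000e+00]]
```

View pics/scene0.png

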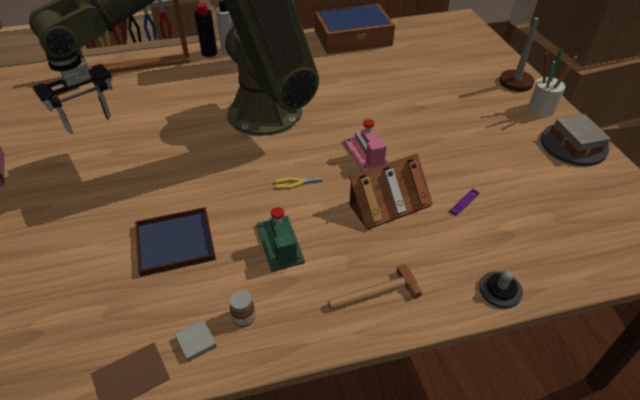

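View pics/side0.png

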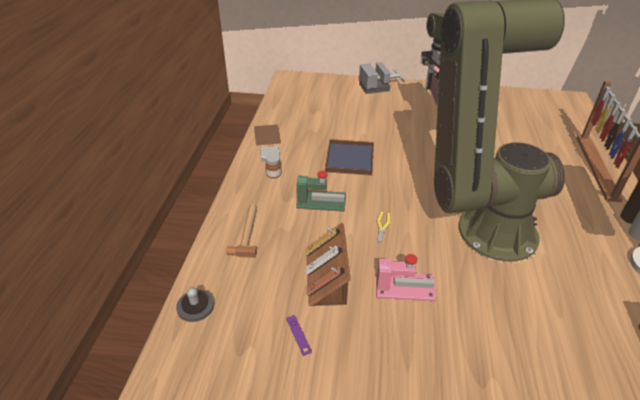

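The scene view shows brass (370,197), silver (396,190) and copper (418,180) fobs on the easel. The green press is at (280,240), the tray at (175,240), and the pliers, jar and mallet are nearby. Two items resemble listed ones: the purple bar at (465,202) and the pink press at (368,150). The three fobs hanging on the easel and the green press fit the description. I'll confirm in one enlarged crop.

```bash
cat > h.py <<'E'
import numpy as np,cv2
from scipy.spatial.transform import Rotation as R
from station import get_obs,camera
def tool():
    o=get_obs();T=np.eye(4);T[:3,:3]=R.from_euler('xyz',o['eef_rot']).as_matrix();T[:3,3]=o['ee_pos'];return T
def cap(n):
    T=tool() if n=="wrist" else None
    c=camera(n)
    if n=="wrist": c["T"]=T@c["T_tool_cam"]
    return c
def cloud(c):
    K=c["camera_matrix"];z=c["z_map"];v,u=np.mgrid[:z.shape[0],:z.shape[1]]
    p=np.stack([(u-K[0,2])/K[0,0]*z,-(v-K[1,2])/K[1,1]*z,-z],-1)
    w=p@c["T"][:3,:3].T+c["T"][:3,3];w[z<=0]=np.nan;return w
def ray(c,uv,h):
    K=c["camera_matrix"];uv=np.atleast_2d(uv).astype(float)
    d=np.c_[(uv[:,0]-K[0,2])/K[0,0],-(uv[:,1]-K[1,2])/K[1,1],-np.ones(len(uv))]@c["T"][:3,:3].T
    o=c["T"][:3,3];return o+d*((h-o[2])/d[:,2])[:,None]
def proj(c,P):
    q=(np.atleast_2d(P)-c["T"][:3,3])@c["T"][:3,:3];K=c["camera_matrix"]
    return np.c_[K[0,2]+K[0,0]*q[:,0]/-q[:,2],K[1,2]-K[1,1]*q[:,1]/-q[:,2]]
def hsv(c): return cv2.cvtColor(np.ascontiguousarray(c["frame"]),cv2.COLOR_RGB2HSV)
def move(P,Rm):
    """relative row numbers from the current pose to world P, Rm"""
    T=tool();d=T[:3,:3].T@(np.array(P)-T[:3,3])/0.25
    r=R.from_matrix(T[:3,:3].T@Rm).as_rotvec()/(2*np.pi)
    return np.round(np.r_[d,r],4)
E
python3 - <<'E'
from h import *
for n,b in(("scene",(240,110,500,280)),("side",(280,150,450,360))):
    c=dict(np.load(f"{n}0.npz"));x0,y0,x1,y1=b
    cv2.imwrite(f"pics/{n}c.png",cv2.resize(c["frame"][y0:y1,x0:x1,::-1],None,fx=3 if n=="scene" else 2.8,fy=3 if n=="scene" else 2.8,interpolation=cv2.INTER_CUBIC))
    h=hsv(c);w=cloud(c)
    def st(name,m):
        m=m&~np.isnan(w[...,0]);p=w[m];print(n,name,len(p),p.mean(0).round(3),p.min(0).round(3),p.max(0).round(3))
    H,S,V=[h[...,i].astype(int) for i in range(3)]
    st("green",(H>60)&(H<95)&(S>90)&(w[...,2]<.15)&(w[...,0]>.3))
    st("red",((H<5)|(H>174))&(S>180)&(V>90)&(w[...,2]<.2)&(w[...,0]>.3))
    st("blue",(H>100)&(H<125)&(S>60)&(w[...,2]<.03)&(w[...,0]>.25)&(w[...,0]<.8))
    print("bench z",np.nanmedian(w[300:330,350:400,2]) )
E
```

```text
scene green 1312 [ 0.623 -0.073  0.046] [ 0.51  -0.113  0.004] [0.885 0.394 0.093]
scene red 119 [ 0.534 -0.009  0.119] [ 0.3   -0.083  0.003] [0.6   0.28  0.126]
scene blue 2766 [ 0.507 -0.336  0.003] [ 0.428 -0.423 -0.005] [ 0.582 -0.246  0.012]
bench z -0.0017406704565320341<stdin>:7: RuntimeWarning: Mean of empty slice.
  ret = um.true_divide(
Traceback (most recent call last):
ValueError: zero-size array to reduction operation minimum which has no identity
```

View pics/scenec.png

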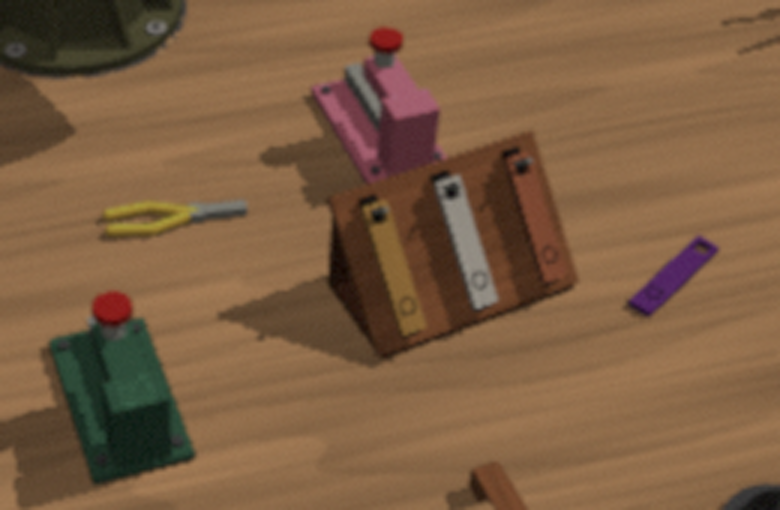

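```bash
cat > m0.py <<'E'
from h import *
for n in("scene","side"):
    c=dict(np.load(f"{n}0.npz"));w=cloud(c);h=hsv(c);H,S,V=[h[...,i].astype(int) for i in range(3)]
    print(n,"valid",np.isfinite(w).mean())
    pts=dict(scene=[(371,197),(396,190),(419,180),(278,213),(285,240),(175,240),(465,202)],side=[(322,240),(322,262),(325,285),(322,174),(315,185),(350,157),(299,335)])[n]
    for u,v in pts: print((u,v),h[v,u],w[v,u].round(3))
    g=(H>60)&(H<100)&(S>60)&(np.nan_to_num(w[...,0])>.4)&(np.nan_to_num(w[...,0])<.75)&(np.nan_to_num(w[...,1])<0)&(np.nan_to_num(w[...,2])<.15)
    lo=w[g&(w[...,2]>.006)&(w[...,2]<.016)]
    hi=w[g&(w[...,2]>.084)&(w[...,2]<.096)]
    for q in(lo,hi):
        if len(q)>20:
            print(len(q),q.mean(0).round(3),cv2.minAreaRect((q[:,:2]*1000).astype(np.float32)))
    # easel face
    e=(np.nan_to_num(w[...,0])>.55)&(w[...,0]<.85)&(w[...,1]>.0)&(w[...,1]<.35)&(w[...,2]>.015)&(w[...,2]<.14)
    q=w[e]
    if len(q)>50: print("easel",len(q),q.min(0).round(3),q.max(0).round(3))
E
python3 m0.py
```

```text
scene valid 0.99609375
(371, 197) [ 17 155 135] [0.551 0.192 0.074]
(396, 190) [ 20  26 147] [0.541 0.267 0.071]
(419, 180) [  9 151 125] [0.523 0.34  0.075]
(278, 213) [  0 205 138] [ 0.591 -0.067  0.123]
(285, 240) [71 98 81] [ 0.652 -0.064  0.089]
(175, 240) [111  76  70] [ 0.507 -0.333  0.003]
(465, 202) [142 157  99] [0.576 0.467 0.008]
639 [ 0.59  -0.081  0.01 ] ((587.4256591796875, -68.04487609863281), (164.85919189453125, 85.84756469726562), 2.9065868854522705)
426 [ 0.633 -0.067  0.088] ((621.8555297851562, -68.32089233398438), (96.60880279541016, 49.27867889404297), 5.408288478851318)
easel 2062 [0.55  0.003 0.015] [0.835 0.349 0.085]
side valid 0.99604296875
(322, 240) [ 17 132 183] [0.542 0.195 0.081]
(322, 262) [ 15  23 198] [0.531 0.274 0.074]
(325, 285) [ 12 104  88] [0.514 0.34  0.058]
(322, 174) [  2 174 195] [ 0.579 -0.066  0.122]
(315, 185) [ 56  50 101] [ 0.599 -0.043  0.091]
(350, 157) [120  36 107] [ 0.507 -0.334  0.01 ]
(299, 335) [144 117 144] [0.562 0.475 0.011]
55 [ 0.64  -0.064  0.092] ((614.3138427734375, -66.52943420410156), (89.50684356689453, 44.69625473022461), 8.249680519104004)
easel 1003 [0.55  0.006 0.015] [0.83 0.35 0.08]
```

The crop confirms all three fobs on their pegs and the green press at scene (280,240). Its open front faces the robot. The purple bar and pink press are not used. Next I'll move to a central overview pose for the wrist camera.

```bash
cat >> h.py <<'E'
def Rt(yaw,tilt=0):
    """tool x along yaw, pointing down, z leaning by tilt towards +x"""
    return R.from_euler('z',yaw).as_matrix()@R.from_euler('y',-tilt).as_matrix()@np.diag([1.,-1,-1])
def plan(calls,T=None):
    """calls: list of lists of (P,R); prints shift/turn of every way-point relative to the pose at the call's start"""
    T=tool() if T is None else T
    for k,c in enumerate(calls):
        for P,Rm in c:
            d=T[:3,:3].T@(np.array(P)-T[:3,3]);r=R.from_matrix(T[:3,:3].T@Rm).as_rotvec()
            print(k,np.round(np.r_[d/.25,r/2/np.pi],3).tolist(),"rows>=",int(np.ceil(max(np.linalg.norm(d)/.05,np.degrees(np.linalg.norm(r))/8.59))))
        N=np.eye(4);N[:3,:3]=c[-1][1];N[:3,3]=c[-1][0];T=N
E
python3 - <<'E'
from h import *
print(Rt(0.4,0.2)[:,2])
plan([[((.35,-.3,.33),Rt(.2))],[((.56,-.01,.33),Rt(0.0))]])
E
```

```text
[ 0.18298657  0.07736548 -0.98006658]
0 [0.809, -0.543, -0.423, -0.0, 0.0, 0.033] rows>= 6
1 [1.054, -0.97, 0.0, 0.0, 0.0, 0.032] rows>= 8
```

play_rows:
  motion:
    - [[0.4, -0.27, -0.2, 0, 0, 0.016, 0.2], [0.81, -0.54, -0.42, 0, 0, 0.033, 0.2], [0.81, -0.54, -0.42, 0, 0, 0.033, 0.2], [0.81, -0.54, -0.42, 0, 0, 0.033, 0.2], [0.81, -0.54, -0.42, 0, 0, 0.033, 0.2], [0.81, -0.54, -0.42, 0, 0, 0.033, 0.2], [0.81, -0.54, -0.42, 0, 0, 0.033, 0.2]]

```text
time_s: 0.85
ee_pos: [0.3513, -0.2997, 0.3302]
eef_rot: [3.14, -0.001, 0.203]
force: [-0.3, -0.5, -0.2]
grip_width: 0.0565
grip_force: 0.0
```

play_rows:
  motion:
    - [[1, -0.97, 0, 0, 0, 0.032, 0.2], [1, -0.97, 0, 0, 0, 0.032, 0.2], [1, -0.97, 0, 0, 0, 0.032, 0.2], [1, -0.97, 0, 0, 0, 0.032, 0.2], [1, -0.97, 0, 0, 0, 0.032, 0.2], [1, -0.97, 0, 0, 0, 0.032, 0.2], [1, -0.97, 0, 0, 0, 0.032, 0.2], [1, -0.97, 0, 0, 0, 0.032, 0.2], [1, -0.97, 0, 0, 0, 0.032, 0.2], [1, -0.97, 0, 0, 0, 0.032, 0.2]]

```text
time_s: 1.85
ee_pos: [0.5469, -0.0149, 0.3287]
eef_rot: [3.141, 0.001, -0.002]
force: [-0.1, 0.4, 0.3]
grip_width: 0.0565
grip_force: 0.0
```

Run:
```python
from h import *
c=cap("wrist");np.savez("w1.npz",**c);print(tool().round(3))
cv2.imwrite("pics/w1.png",c["frame"][:,:,::-1])
```

```text
[[ 1.    -0.002 -0.001  0.547]
 [-0.002 -1.    -0.    -0.015]
 [-0.001  0.    -1.     0.329]
 [ 0.     0.     0.     1.   ]]
```

View pics/w1.png

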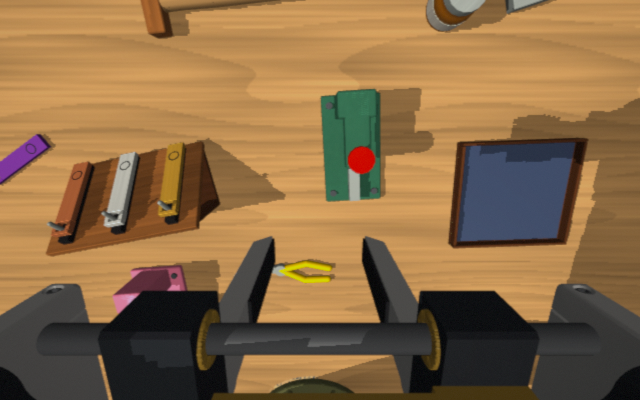

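The wrist view shows copper (75,200), silver (120,190) and brass (172,180) on their pegs. The green press is centred at (350,145) with its plunger at (361,160), and the tray is at (518,192). Now I'll measure the poses.

```bash
cat > m1.py <<'E'
from h import *
def rect(p): return cv2.minAreaRect((p[:,:2]*1000).astype(np.float32))
def big(m):
    n,l,s,_=cv2.connectedComponentsWithStats(m.astype(np.uint8));return l==1+np.argmax(s[1:,4])
def ln(p):
    m=p.mean(0);u,s,v=np.linalg.svd(p-m,full_matrices=False);return m,v
for f in("scene0","side0","w1"):
    c=dict(np.load(f+".npz"));w=cloud(c);h=hsv(c);H,S,V=[h[...,i].astype(int) for i in range(3)]
    W=np.nan_to_num(w,nan=9);X,Y,Z=W[...,0],W[...,1],W[...,2]
    print("==",f)
    ok=(X>.4)&(X<.75)&(Y>-.15)&(Y<.0)&(Z<.15)
    g=ok&(H>55)&(H<100)&(S>50)
    for a,b in((.006,.018),(.085,.096)):
        q=w[g&(Z>a)&(Z<b)]
        if len(q)>20:print("press",a,len(q),q[:,2].mean().round(4),rect(q))
    r=ok&((H<8)|(H>172))&(S>150)&(Z>.11);q=w[r];print("red",len(q),np.median(q,0).round(4),q.mean(0).round(4),rect(q)[:2])
    q=w[ok&(Z>.028)&(Z<.036)&(S<60)]
    if len(q)>10:print("anvil",len(q),rect(q),np.median(q,0))
    t=big((X>.35)&(X<.7)&(Y>-.5)&(Y<-.2)&(Z>.015)&(Z<.03));q=w[t];print("tray rim",len(q),rect(q),q[:,2].mean().round(4))
    t=big((X>.35)&(X<.7)&(Y>-.5)&(Y<-.2)&(Z>-.006)&(Z<.011)&(H>95)&(H<130)&(S>30));print("floor",np.median(w[t],0).round(4),rect(w[t]))
    E=(X>.4)&(X<.66)&(Y>.12)&(Y<.42)&(Z>.02)&(Z<.14)
    for nm,m,xy in(("brass",(H>14)&(H<24)&(S>110),.192),("silver",(S<60)&(V>60),.268),("copper",(H<13)&(S>100)&(V>60),.34)):
        m=E&m&(abs(Y-xy)<.05)
        k=big(m);q=w[k];mm,v=ln(q)
        d=abs((q-mm)@v[2])<.003;mm,v=ln(q[d]);n=v[2]*np.sign(v[2][2]);x=v[0]*np.sign(-v[0][2])
        e=(q-mm)@x;print(nm,len(q),"mean",mm.round(4),"x",x.round(3),"n",n.round(3),"ext",e.min().round(4),e.max().round(4),"mid",(mm+x*(e.min()+e.max())/2).round(4))
E
python3 m1.py
```

```text
== scene0
press 0.006 679 0.0101 ((587.4226684570312, -68.45735168457031), (165.2329864501953, 86.70671081542969), 3.251995801925659)
press 0.085 410 0.0881 ((620.4666137695312, -68.45238494873047), (99.39911651611328, 49.27867889404297), 5.408288478851318)
red 115 [ 0.5858 -0.0683  0.1194] [ 0.5849 -0.0681  0.1195] ((582.7067260742188, -67.90027618408203), (34.5584716796875, 31.691768646240234))
tray rim 559 ((513.9459838867188, -335.6676025390625), (181.2178192138672, 189.73255920410156), 1.9772522449493408) 0.019
floor [ 0.5079 -0.3366  0.0033] ((503.6477966308594, -335.21697998046875), (155.84182739257812, 176.32815551757812), 2.109546661376953)
brass 413 mean [0.557  0.1878 0.0699] x [ 0.702  0.16  -0.694] n [0.565 0.469 0.679] ext -0.0639 0.0594 mid [0.5554 0.1875 0.0715]
silver 383 mean [0.5448 0.2624 0.068 ] x [ 0.689  0.156 -0.708] n [0.596 0.435 0.675] ext -0.0661 0.0561 mid [0.5414 0.2617 0.0715]
copper 1067 mean [0.5082 0.3054 0.0734] x [ 0.731 -0.013 -0.682] n [0.682 0.007 0.731] ext -0.0643 0.0772 mid [0.5129 0.3054 0.069 ]
== side0
press 0.006 222 0.0134 ((577.57824707
[... 1656 characters left out ...]
24737549) [ 0.52947981 -0.07203971  0.0319226 ]
tray rim 1981 ((508.7850036621094, -336.081298828125), (175.2162322998047, 191.87368774414062), 1.9342501163482666) 0.0204
floor [ 0.5146 -0.3391  0.0053] ((508.50732421875, -339.339599609375), (162.63201904296875, 173.1038055419922), 2.0871691703796387)
brass 1406 mean [0.5505 0.1845 0.0753] x [ 0.701  0.14  -0.699] n [0.673 0.193 0.714] ext -0.0571 0.0638 mid [0.5529 0.185  0.073 ]
silver 1364 mean [0.5365 0.261  0.0749] x [ 0.696  0.136 -0.705] n [0.697 0.108 0.709] ext -0.0582 0.0635 mid [0.5383 0.2614 0.073 ]
copper 1291 mean [0.5213 0.3337 0.0756] x [ 0.697  0.148 -0.701] n [0.698 0.082 0.711] ext -0.0566 0.0638 mid [0.5238 0.3342 0.0731]
```

```bash
cat >> h.py <<'E'
D=np.pi/180
def easel(M,yaw,g=-.015,up=.0055,out=0):
    """TCP on a fob with upper-face middle M"""
    x=np.array([np.cos(yaw),np.sin(yaw),-1])*.5**.5;n=np.array([np.cos(yaw),np.sin(yaw),1])*.5**.5;x[:2]*=1
    return np.array(M)+g*x+(up+out)*n
E
python3 - <<'E'
from h import *
M=(.538,.2614,.0735);y=.195
plan([[(easel(M,y,out=.11),Rt(y,-25*D))]])
E
```

```text
0 [0.241, -1.161, 0.653, -0.007, -0.069, -0.031] rows>= 7
```

Run:
```python
from h import *
M=(.538,.2614,.0735);y=.195
plan([[((.57,.13,.25),Rt(y,-25*D))],[(easel(M,y,out=.11),Rt(y,-25*D))]])
```

```text
0 [0.092, -0.58, 0.316, -0.007, -0.069, -0.031] rows>= 4
1 [0.378, -0.54, 0.195, 0.0, 0.0, 0.0] rows>= 4
```

play_rows:
  motion:
    - [[0.092, -0.58, 0.316, -0.007, -0.069, -0.031, 0.2], [0.092, -0.58, 0.316, -0.007, -0.069, -0.031, 0.2], [0.092, -0.58, 0.316, -0.007, -0.069, -0.031, 0.2], [0.092, -0.58, 0.316, -0.007, -0.069, -0.031, 0.2], [0.092, -0.58, 0.316, -0.007, -0.069, -0.031, 0.2], [0.092, -0.58, 0.316, -0.007, -0.069, -0.031, 0.2]]

```text
time_s: 2.5
ee_pos: [0.5705, 0.1302, 0.2511]
eef_rot: [3.14, 0.433, 0.195]
force: [-0.8, -0.7, 0.8]
grip_width: 0.0566
grip_force: 0.0
```

play_rows:
  motion:
    - [[0.378, -0.54, 0.195, 0, 0, 0, 0.2], [0.378, -0.54, 0.195, 0, 0, 0, 0.2], [0.378, -0.54, 0.195, 0, 0, 0, 0.2], [0.378, -0.54, 0.195, 0, 0, 0, 0.2], [0.378, -0.54, 0.195, 0, 0, 0, 0.2], [0.378, -0.54, 0.195, 0, 0, 0, 0.2], [0.378, -0.54, 0.195, 0, 0, 0, 0.2], [0.378, -0.54, 0.195, 0, 0, 0, 0.2]]

```text
time_s: 3.3
ee_pos: [0.6082, 0.2754, 0.1682]
eef_rot: [3.141, 0.433, 0.195]
force: [0.3, -0.6, 0.1]
grip_width: 0.0564
grip_force: 0.0
```

```bash
python3 - <<'E'
from h import *
print(get_obs()['qpos'])
c=cap("wrist");np.savez("w2.npz",**c);cv2.imwrite("pics/w2.png",c["frame"][:,:,::-1])
E
sed 's/("scene0","side0","w1")/("w2",)/; s/X<.66)/X<.62)/' m1.py|sed '/press/d;/"red"/d;/anvil/d;/tray rim/d;/"floor"/d;/for a,b/d;/q=w\[g/d;/if len(q)>20/d' > m2.py; python3 m2.py
python3 -c "
from h import *
M=(.538,.2614,.0735);y=.195
plan([[(easel(M,y),Rt(y,-25*D))]])"
```

```text
[0.34664376 0.89104831 0.79302417 0.06581742 1.88516645 1.72873932]
== w2
brass 2268 mean [0.5644 0.1914 0.0614] x [ 0.678  0.204 -0.706] n [0.692 0.145 0.707] ext -0.0636 0.046 mid [0.5584 0.1897 0.0676]
silver 2838 mean [0.5403 0.264  0.0713] x [ 0.694  0.135 -0.707] n [0.693 0.137 0.707] ext -0.0649 0.0596 mid [0.5385 0.2636 0.0732]
copper 2586 mean [0.531  0.3385 0.0662] x [ 0.706  0.07  -0.705] n [0.692 0.149 0.707] ext -0.0723 0.0534 mid [0.5243 0.3378 0.0729]
0 [-0.15, 0.001, 0.421, 0.0, -0.001, 0.0] rows>= 3
```

View pics/w2.png

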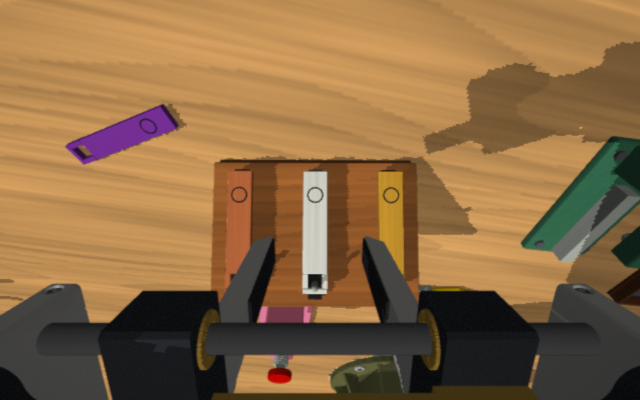

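The wrist view shows silver (315,230) centred between the fingers, about 2 mm to tool -y, with copper (240) and brass (390) on either side. I'll descend, grip, and draw it out along the peg.

play_rows:
  motion:
    - [[-0.05, -0.007, 0.14, 0, 0, 0, 0.2], [-0.1, -0.007, 0.28, 0, 0, 0, 0.2], [-0.13, -0.007, 0.36, 0, 0, 0, 0.2], [-0.15, -0.007, 0.42, 0, 0, 0, 0.2], [-0.15, -0.007, 0.42, 0, 0, 0, 0.2], [-0.15, -0.007, 0.42, 0, 0, 0, 0.2], [-0.15, -0.007, 0.42, 0, 0, 0, -0.9], [-0.15, -0.007, 0.42, 0, 0, 0, -0.9], [-0.15, -0.007, 0.42, 0, 0, 0, -0.9], [-0.15, -0.007, 0.42, 0, 0, 0, -0.9]]
  grip_force: 45

```text
time_s: 4.35
ee_pos: [0.5307, 0.2631, 0.0868]
eef_rot: [3.141, 0.435, 0.197]
force: [-0.3, -0.2, -1.2]
grip_width: 0.0279
grip_force: 0.0
```

play_rows:
  motion:
    - [[0, 0, 0, 0, 0, 0, -0.9], [0, 0, 0, 0, 0, 0, -0.9], [0, 0, 0, 0, 0, 0, -0.9]]

```text
time_s: 4.65
ee_pos: [0.5306, 0.2632, 0.0868]
eef_rot: [3.141, 0.435, 0.197]
force: [0.6, 0.1, -0.6]
grip_width: 0.0235
grip_force: 45.0
```

```bash
cat >> h.py <<'E'
PO=np.array([.5805,-.069]);PY=.058
def press(x,z,y=0): 
    c,s=np.cos(PY),np.sin(PY);return np.r_[PO+np.array([c*x-s*y,s*x+c*y]),z]
E
python3 - <<'E'
from h import *
y=.195;T0=tool();Re=Rt(y,-25*D);n=np.array([np.cos(y),np.sin(y),1])*.5**.5
A=T0[:3,3]+.1*n
Rp=Rt(PY,20*D)
plan([[(A,Re)],[((.53,.06,.22),Rt(.12,0))],[(press(-.115,.13),Rp)],[(press(-.115,.053),Rp)],[(press(-.051,.053),Rp)]])
E
```

```text
0 [0.137, 0.001, -0.376, 0.0, -0.0, 0.0] rows>= 3
1 [-0.507, 0.797, -0.039, 0.003, 0.069, 0.012] rows>= 5
2 [-0.32, 0.508, 0.36, -0.002, 0.056, 0.01] rows>= 4
3 [-0.105, 0.0, 0.289, 0.0, 0.0, 0.0] rows>= 2
4 [0.241, 0.0, 0.088, 0.0, 0.0, 0.0] rows>= 2
```

play_rows:
  motion:
    - [[0.027, 0, -0.075, 0, 0, 0, -0.9], [0.055, 0, -0.15, 0, 0, 0, -0.9], [0.082, 0, -0.225, 0, 0, 0, -0.9], [0.11, 0, -0.3, 0, 0, 0, -0.9], [0.137, 0, -0.375, 0, 0, 0, -0.9], [0.137, 0, -0.375, 0, 0, 0, -0.9]]

```text
time_s: 5.25
ee_pos: [0.601, 0.2772, 0.1587]
eef_rot: [3.141, 0.432, 0.197]
force: [0.3, 0.1, -1.8]
grip_width: 0.0231
grip_force: 45.0
```

play_rows:
  motion:
    - [[-0.13, 0.2, -0.02, 0.001, 0.017, 0.003, -0.9], [-0.25, 0.4, -0.035, 0.002, 0.035, 0.006, -0.9], [-0.38, 0.6, -0.039, 0.003, 0.052, 0.009, -0.9], [-0.507, 0.797, -0.039, 0.003, 0.069, 0.012, -0.9], [-0.507, 0.797, -0.039, 0.003, 0.069, 0.012, -0.9], [-0.507, 0.797, -0.039, 0.003, 0.069, 0.012, -0.9], [-0.507, 0.797, -0.039, 0.003, 0.069, 0.012, -0.9]]

```text
time_s: 5.95
ee_pos: [0.5295, 0.0594, 0.2198]
eef_rot: [-3.14, 0.001, 0.119]
force: [-0.9, -0.4, -1.3]
grip_width: 0.0236
grip_force: 45.0
```

play_rows:
  motion:
    - [[-0.08, 0.127, 0.09, 0, 0.014, 0.002, -0.9], [-0.16, 0.254, 0.18, -0.001, 0.028, 0.005, -0.9], [-0.24, 0.38, 0.27, -0.001, 0.042, 0.007, -0.9], [-0.32, 0.508, 0.36, -0.002, 0.056, 0.01, -0.9], [-0.32, 0.508, 0.36, -0.002, 0.056, 0.01, -0.9], [-0.32, 0.508, 0.36, -0.002, 0.056, 0.01, -0.9], [-0.32, 0.508, 0.36, -0.002, 0.056, 0.01, -0.9], [-0.32, 0.508, 0.36, -0.002, 0.056, 0.01, -0.9]]

```text
time_s: 6.75
ee_pos: [0.4669, -0.0746, 0.1302]
eef_rot: [3.141, -0.351, 0.059]
force: [0.6, 0.5, -1.5]
grip_width: 0.0233
grip_force: 45.0
```

Run:
```python
from h import *
c=cap("wrist");np.savez("w3.npz",**c);cv2.imwrite("pics/w3.png",c["frame"][:,:,::-1])
h=hsv(c);w=cloud(c);S,V=h[...,1],h[...,2]
# silver fob in tool coordinates
T=tool();t=(w-T[:3,3])@T[:3,:3]
m=(abs(t[...,1])<.02)&(t[...,2]>-.02)&(t[...,2]<.06)&(t[...,0]>.0)&(t[...,0]<.1)&(S<60)&(V>60)
q=t[m];print(len(q),q.min(0),q.max(0))
a=np.polyfit(q[:,0],q[:,2],1);print("slope deg",np.degrees(np.arctan(a[0])),a)
```

```text
5374 [ 6.60234478e-06 -1.99995542e-02 -1.99813634e-02] [0.08489643 0.01999052 0.05029152]
slope deg 23.636950445755442 [0.43765748 0.00044571]
```

View pics/w3.png

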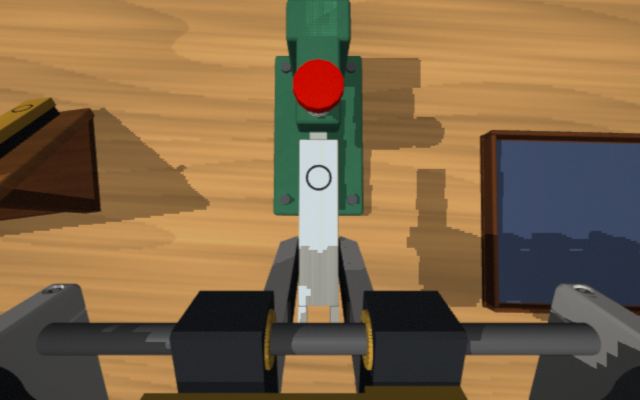

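Silver is held straight, with its ring at (318,177). The plunger (318,85) lies directly ahead.

```bash
cat >> h.py <<'E'
def ring(c,box,s=3):
    """centre of the dark ring within box u0,v0,u1,v1 (pixels)"""
    u0,v0,u1,v1=box;g=cv2.cvtColor(np.ascontiguousarray(c["frame"][v0:v1,u0:u1]),cv2.COLOR_RGB2GRAY)
    g=cv2.resize(g,None,fx=s,fy=s,interpolation=cv2.INTER_CUBIC)
    m=cv2.adaptiveThreshold(g,255,0,cv2.THRESH_BINARY_INV,61,15)
    best=max((k for k in cv2.findContours(m,cv2.RETR_EXTERNAL,cv2.CHAIN_APPROX_NONE)[0] if len(k)>5),key=cv2.contourArea)
    e=cv2.fitEllipse(best);return np.array(e[0])/s+[u0-.33,v0-.33],np.array(e[1])/s
E
python3 - <<'E'
from h import *
c=dict(np.load("w3.npz"));T=tool()
r,e=ring(c,(303,160,334,195));w=cloud(c)
t=(w-T[:3,3])@T[:3,:3]
q=w[150:240,306:330].reshape(-1,3);print("ring",r,e,"fob slope",np.linalg.lstsq(np.c_[q[:,:2],np.ones(len(q))],q[:,2],rcond=None)[0],"z",np.median(q[:,2]),"tcp z",T[2,3])
z=np.median(w[165:190,310:327,2]);P=ray(c,r,z)[0]
u=np.array([np.cos(PY),np.sin(PY)]);v=np.array([-u[1],u[0]])
d=P[:2]-T[:2,3];print("ring z",z,"ring ahead of TCP",d@u,d@v)
h=hsv(c);m=((h[...,0]<8)|(h[...,0]>172))&(h[...,1]>150)&(w[...,2]>.11);m[:,:250]=0;m[:,400:]=0
cc=np.argwhere(m).mean(0)[::-1];pl=ray(c,cc,.122)[0];print("plunger",cc,pl)
k=pl[:2]-P[:2];print("go",k@u,k@v)
E
```

```text
** On entry to DLASCL parameter number  4 had an illegal value
 ** On entry to DLASCL parameter number  4 had an illegal valueTraceback (most recent call last):
  File "<stdin>", line 5, in <module>
    x, resids, rank, s = _umath_linalg.lstsq(a, b, rcond,
                         ~~~~~~~~~~~~~~~~~~~^^^^^^^^^^^^^
                                             signature=signature)
                                             ^^^^^^^^^^^^^^^^^^^^
    raise LinAlgError("SVD did not converge in Linear Least Squares")
numpy.linalg.LinAlgError: SVD did not converge in Linear Least Squares
```

```bash
cat > pr.py <<'E'
from h import *
import sys
c=dict(np.load(sys.argv[1]));T=tool();w=cloud(c)
box=tuple(map(int,sys.argv[2].split(',')))
r,e=ring(c,box)
q=w[box[1]-5:240,309:328].reshape(-1,3);q=q[np.isfinite(q).all(1)]
u=np.array([np.cos(PY),np.sin(PY)]);v=np.array([-u[1],u[0]])
a=np.c_[q[:,:2]@u,q[:,:2]@v,np.ones(len(q))];print("ring",r,e,"fob slope",np.linalg.lstsq(a,q[:,2],rcond=None)[0][:2],"z",np.median(q[:,2]),"tcp z",T[2,3])
z=np.nanmedian(w[box[1]:box[3],310:327,2]);P=ray(c,r,z)[0]
d=P[:2]-T[:2,3];print("ring z",z,"ring ahead of TCP",d@u,d@v)
h=hsv(c);m=((h[...,0]<8)|(h[...,0]>172))&(h[...,1]>150)&(np.nan_to_num(w[...,2])>.11);m[:,:250]=0;m[:,400:]=0
cc=np.argwhere(m).mean(0)[::-1];pl=ray(c,cc,.122)[0];print("plunger",cc,pl)
k=pl[:2]-P[:2];print("go",k@u,k@v)
E
python3 pr.py w3.npz 303,160,334,195
```

```text
ring [318.27257085 177.1867249 ] [26.37121328 26.66212463] fob slope [0.00136607 0.00917275] z 0.12651652450199685 tcp z 0.13017264970253345
ring z 0.12658218163124302 ring ahead of TCP 0.051188850900829454 -0.0013034501863336875
plunger [318.0607325   85.45618915] [ 0.57782315 -0.06931228  0.122     ]
go 0.060045383259989 0.00018402599880223215
```

Run:
```python
from h import *
for f in("w1","w3"):
    c=dict(np.load(f+".npz"));w=cloud(c);h=hsv(c)
    red=((h[...,0]<8)|(h[...,0]>172))&(h[...,1]>150)&(np.nan_to_num(w[...,2])>.1)
    for zc in (.1,.1195):
        m=red&(np.nan_to_num(w[...,2])>zc);m[:,:250]=0;m[:,400:]=0
        k=max(cv2.findContours(m.astype(np.uint8),0,1)[0],key=cv2.contourArea)
        P=ray(c,k[:,0,:],.122)[:,:2];print(f,zc,cv2.minEnclosingCircle((P*1000).astype(np.float32)),P.min(0),P.max(0),h[tuple(k[0,0,::-1])])
```

```text
w1 0.1 ((580.08837890625, -68.52729797363281), 16.858556747436523) [ 0.56402085 -0.08460385] [ 0.59675923 -0.05264724] [  5 186 107]
w1 0.1195 ((579.9661865234375, -68.93887329101562), 16.558191299438477) [ 0.56402085 -0.08460385] [ 0.59558063 -0.05270927] [  2 230 142]
w3 0.1 ((577.9039916992188, -69.27392578125), 17.64925765991211) [ 0.56031869 -0.08540928] [ 0.5954522  -0.05297903] [  4 186 145]
w3 0.1195 ((578.6552124023438, -69.2293472290039), 16.96267318725586) [ 0.56169641 -0.08540928] [ 0.5954522  -0.05297903] [  4 186 145]
```

Run:
```python
from h import *
T=tool();Rp=Rt(PY,20*D);u=np.array([np.cos(PY),np.sin(PY),0]);P=T[:3,3]
a=P.copy();a[2]=.051;b=a+.061*u;d=b.copy();d[2]=.0435
plan([[(a,Rp),(b,Rp),(d,Rp)]])
```

```text
0 [-0.109, -0.0, 0.297, 0.0, -0.0, 0.0] rows>= 2
0 [0.12, 0.0, 0.381, 0.0, -0.0, 0.0] rows>= 2
0 [0.11, 0.0, 0.409, 0.0, -0.0, 0.0] rows>= 3
```

play_rows:
  motion:
    - [[-0.055, 0, 0.15, 0, 0, 0, -0.9], [-0.109, 0, 0.297, 0, 0, 0, -0.9], [-0.109, 0, 0.297, 0, 0, 0, -0.9], [-0.109, 0, 0.297, 0, 0, 0, -0.9], [-0.03, 0, 0.326, 0, 0, 0, -0.9], [0.05, 0, 0.355, 0, 0, 0, -0.9], [0.12, 0, 0.381, 0, 0, 0, -0.9], [0.12, 0, 0.381, 0, 0, 0, -0.9], [0.12, 0, 0.381, 0, 0, 0, -0.9], [0.12, 0, 0.381, 0, 0, 0, -0.9]]

```text
time_s: 7.8
ee_pos: [0.5264, -0.0722, 0.0516]
eef_rot: [3.141, -0.351, 0.057]
force: [0.5, 0.0, -1.7]
grip_width: 0.0232
grip_force: 45.0
```

play_rows:
  motion:
    - [[-0.005, 0, 0.014, 0, 0, 0, -0.9], [-0.01, 0, 0.027, 0, 0, 0, -0.9], [-0.01, 0, 0.027, 0, 0, 0, -0.9], [-0.01, 0, 0.027, 0, 0, 0, -0.9]]

```text
time_s: 8.2
ee_pos: [0.5265, -0.0722, 0.0435]
eef_rot: [3.141, -0.351, 0.057]
force: [-2.7, 0.7, 3.2]
grip_width: 0.0235
grip_force: 45.0
```

play_rows:
  motion:
    - [[0, 0, 0, 0, 0, 0, -0.2], [0, 0, 0, 0, 0, 0, -0.2], [0, 0, 0, 0, 0, 0, -0.2], [0, 0, -0.05, 0, 0, 0, -0.2], [0, 0, -0.15, 0, 0, 0, -0.2], [0, 0, -0.3, 0, 0, 0, -0.2], [0, 0, -0.4, 0, 0, 0, -0.2], [0, 0, -0.4, 0, 0, 0, -0.2], [0, 0, -0.4, 0, 0, 0, -0.2]]

```text
time_s: 9.1
ee_pos: [0.4925, -0.0741, 0.1373]
eef_rot: [3.141, -0.351, 0.057]
force: [-0.2, 0.2, 0.0]
grip_width: 0.0377
grip_force: 0.0
```

Run:
```python
from h import *
print(tool()[:3,3])
c=cap("wrist");np.savez("w4.npz",**c);print(tool()[:3,3]);cv2.imwrite("pics/w4.png",cv2.resize(c["frame"][60:340,200:440,::-1],None,fx=2,fy=2))
```

```text
[ 0.49249063 -0.07414005  0.13730135]
[ 0.49226719 -0.07404728  0.13652804]
```

View pics/w4.png

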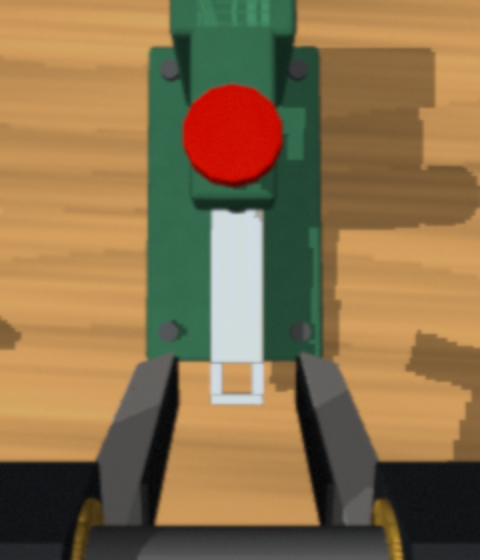

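The crop shows silver flat on the anvil, its eye end at about (318,261), straight under the head, with the plunger at (316,127).

```bash
cat > ck.py <<'E'
from h import *
import sys
c=dict(np.load(sys.argv[1]));w=cloud(c);h=hsv(c)
red=((h[...,0]<8)|(h[...,0]>172))&(h[...,1]>150)&(np.nan_to_num(w[...,2])>.1195);red[:,:250]=0;red[:,400:]=0
k=max(cv2.findContours(red.astype(np.uint8),0,1)[0],key=cv2.contourArea)
pl=np.array(cv2.minEnclosingCircle((ray(c,k[:,0,:],.122)[:,:2]*1000).astype(np.float32))[0])/1000
u=np.array([np.cos(PY),np.sin(PY)]);v=np.array([-u[1],u[0]])
f=lambda P:((P[:,:2]-pl)@np.c_[u,v]*1000).round(1)
print("plunger",pl)
m=(abs(w[...,2]-.040)<.005)&(abs(w[...,1]+.07)<.03)&(w[...,0]>.44)&(w[...,0]<.57)&~((h[...,0]>55)&(h[...,0]<100)&(h[...,1]>80))
n,l,s,_=cv2.connectedComponentsWithStats(m.astype(np.uint8));m=l==1+np.argmax(s[1:,4])
v_,u_=np.nonzero(m);q=f(ray(c,np.c_[u_,v_],.040))
print("fob x from (want -96)",np.percentile(q[:,0],[0,.5,1,99,100]),"y (want -12..12)",np.percentile(q[:,1],[1,99]),"z",np.median(w[m][:,2]))
for lo,hi in((-90,-70),(-60,-40)): 
    s=q[(q[:,0]>lo)&(q[:,0]<hi)];print("mid y",lo,(s[:,1].min()+s[:,1].max())/2)
g=(h[...,0]>55)&(h[...,0]<100)&(h[...,1]>80)&(abs(w[...,2]-.012)<.004);v_,u_=np.nonzero(g);q=f(ray(c,np.c_[u_,v_],.012))
print("base x from (want -80)",np.percentile(q[:,0],[0,1]),"y(+-45)",np.percentile(q[:,1],[1,99]))
E
python3 ck.py w4.npz
```

```text
plunger [ 0.5790827  -0.06931831]
fob x from (want -96) [-97.6 -97.5 -97.5 -10.3  -9.3] y (want -12..12) [-13.2   9.9] z 0.03974846340512089
mid y -90 -1.5499999999999998
mid y -60 -1.5999999999999996
base x from (want -80) [-77.9 -75.9] y(+-45) [-42.9  43.3]
```

play_rows:
  motion:
    - [[0, 0, 0.1, 0, 0, 0, -0.2], [0, 0, 0.25, 0, 0, 0, -0.2], [0, 0, 0.35, 0, 0, 0, -0.2], [0, 0, 0.395, 0, 0, 0, -0.2], [0, 0, 0.395, 0, 0, 0, -0.2], [0, 0, 0.395, 0, 0, 0, -0.9], [0, 0, 0.395, 0, 0, 0, -0.9], [0, 0, 0.395, 0, 0, 0, -0.9], [0, 0, 0.395, 0, 0, 0, -0.9]]

```text
time_s: 10.05
ee_pos: [0.5265, -0.0724, 0.0457]
eef_rot: [3.141, -0.352, 0.057]
force: [-3.5, 0.2, 7.8]
grip_width: 0.0229
grip_force: 45.0
```

play_rows:
  motion:
    - [[0.0027, 0, -0.0075, 0, 0, 0, -0.9], [0.012, -0.006, -0.004, 0, 0, 0, -0.9], [0.012, -0.006, -0.004, 0, 0, 0, -0.9], [0.009, -0.006, 0.004, 0, 0, 0, -0.9], [0.009, -0.006, 0.004, 0, 0, 0, -0.9], [0.009, -0.006, 0.004, 0, 0, 0, -0.9]]

```text
time_s: 10.65
ee_pos: [0.5289, -0.0705, 0.0457]
eef_rot: [3.141, -0.352, 0.057]
force: [-13.7, 3.2, 23.0]
grip_width: 0.0237
grip_force: 45.0
```

play_rows:
  motion:
    - [[0, 0, 0, 0, 0, 0, -0.2], [0, 0, 0, 0, 0, 0, -0.2], [0, 0, 0, 0, 0, 0, -0.2], [0, 0, -0.05, 0, 0, 0, -0.2], [0, 0, -0.15, 0, 0, 0, -0.2], [0, 0, -0.3, 0, 0, 0, -0.2], [0, 0, -0.4, 0, 0, 0, -0.2], [0, 0, -0.4, 0, 0, 0, -0.2], [0, 0, -0.4, 0, 0, 0, -0.2]]

```text
time_s: 11.55
ee_pos: [0.4944, -0.0726, 0.1382]
eef_rot: [3.141, -0.351, 0.057]
force: [-1.0, 0.6, -1.3]
grip_width: 0.0371
grip_force: 0.0
```

```bash
cat > look.py <<'E'
from h import *
import sys
c=cap("wrist");np.savez(sys.argv[1]+".npz",**c);print(tool()[:3,3],get_obs()["eef_rot"])
E
python3 look.py w5; python3 ck.py w5.npz
python3 - <<'E'
from h import *
T=tool();P=np.r_[.5795,-.069,.155];Rd=Rt(PY,0)
plan([[(T[:3,3]+[0,0,.06],Rd)],[(P,Rd)]])
E
```

```text
[ 0.49416876 -0.07243347  0.1374441 ] [-3.14153785 -0.34963783  0.05667548]
plunger [ 0.57879572 -0.0691844 ]
fob x from (want -96) [-94.5 -94.5 -94.5  -9.7  -8.8] y (want -12..12) [-11.9  11.3] z 0.03978086085486518
mid y -90 -0.25
mid y -60 -0.25
base x from (want -80) [-77.7 -75.6] y(+-45) [-43.2  43. ]
0 [0.082, -0.0, -0.225, 0.0, -0.056, -0.0] rows>= 3
1 [0.342, 0.006, 0.17, 0.0, 0.0, 0.0] rows>= 2
```

Silver is now within about 1 mm of centre, so I'll press it.

play_rows:
  motion:
    - [[0.041, 0, -0.112, 0, -0.02, 0, -1], [0.082, 0, -0.225, 0, -0.04, 0, -1], [0.082, 0, -0.225, 0, -0.056, 0, -1], [0.082, 0, -0.225, 0, -0.056, 0, -1], [0.082, 0, -0.225, 0, -0.056, 0, -1], [0.082, 0, -0.225, 0, -0.056, 0, -1]]

```text
time_s: 12.2
ee_pos: [0.4936, -0.0724, 0.1969]
eef_rot: [-3.141, 0.002, 0.057]
force: [0.0, -0.1, -0.4]
grip_width: 0.0007
grip_force: 0.0
```

play_rows:
  motion:
    - [[0.17, 0.003, 0, 0, 0, 0, -1], [0.342, 0.006, 0.08, 0, 0, 0, -1], [0.342, 0.006, 0.17, 0, 0, 0, -1], [0.342, 0.006, 0.17, 0, 0, 0, -1], [0.342, 0.006, 0.17, 0, 0, 0, -1], [0.342, 0.006, 0.17, 0, 0, 0, -1]]

```text
time_s: 12.8
ee_pos: [0.5796, -0.0694, 0.1573]
eef_rot: [3.141, -0.001, 0.056]
force: [-0.1, -0.8, 0.5]
grip_width: 0.0006
grip_force: 0.0
```

play_rows:
  motion:
    - [[0, 0, 0.03, 0, 0, 0, -1], [0, 0, 0.06, 0, 0, 0, -1], [0, 0, 0.09, 0, 0, 0, -1], [0, 0, 0.11, 0, 0, 0, -1], [0, 0, 0.12, 0, 0, 0, -1], [0, 0, 0.12, 0, 0, 0, -1], [0, 0, 0.12, 0, 0, 0, -1], [0, 0, 0.12, 0, 0, 0, -1]]

```text
time_s: 13.6
ee_pos: [0.5798, -0.0693, 0.1264]
eef_rot: [3.141, 0.0, 0.057]
force: [-3.8, -0.1, 9.6]
grip_width: 0.0005
grip_force: 5.2
```

play_rows:
  motion:
    - [[0, 0, 0.005, 0, 0, 0, -1], [0, 0, 0.01, 0, 0, 0, -1], [0, 0, 0.014, 0, 0, 0, -1], [0, 0, 0.014, 0, 0, 0, -1], [0, 0, 0.014, 0, 0, 0, -1]]

```text
time_s: 14.1
ee_pos: [0.58, -0.0693, 0.125]
eef_rot: [3.141, -0.001, 0.057]
force: [-12.1, 2.3, 30.1]
grip_width: 0.0005
grip_force: 15.2
```

The plunger reached its stop: tip at 0.106 m and 30 N. Next I'll rise, regrip shallowly and pull the fob out.

Run:
```python
from h import *
Rd=Rt(PY,0);Rg=Rt(PY,10*D)
T0=np.eye(4);T0[:3,:3]=Rd;T0[:3,3]=(.5798,-.0692,.1235)
u=np.array([np.cos(PY),np.sin(PY),0])
G=np.array([.5245,-.0709,.0535])
L=G+[0,0,.004];B=L-.09*u;U=B.copy();U[2]=.15
plan([[((.5798,-.0692,.19),Rd),((.49,-.074,.17),Rg)],[(G+[0,0,.05]-.01*u,Rg),(G,Rg)],[(L,Rg),(B,Rg),(U,Rg)],[((.46,-.22,.2),Rt(.04,10*D))],[((.46,-.3,.2),Rt(.04,10*D))]],T0)
```

```text
0 [0.0, 0.0, -0.266, 0.0, 0.0, 0.0] rows>= 2
0 [-0.36, -0.002, -0.186, 0.0, 0.028, 0.0] rows>= 3
1 [0.051, -0.004, 0.279, 0.0, 0.0, 0.0] rows>= 2
1 [0.055, -0.004, 0.483, 0.0, 0.0, 0.0] rows>= 3
2 [0.003, 0.0, -0.016, 0.0, 0.0, 0.0] rows>= 1
2 [-0.352, -0.0, -0.078, 0.0, 0.0, 0.0] rows>= 2
2 [-0.288, -0.0, -0.443, 0.0, 0.0, 0.0] rows>= 3
3 [0.102, 0.58, -0.185, -0.0, 0.0, 0.003] rows>= 4
4 [-0.013, 0.32, -0.002, 0.0, 0.0, 0.0] rows>= 2
```

play_rows:
  motion:
    - [[0, 0, -0.1, 0, 0, 0, -1], [0, 0, -0.266, 0, 0, 0, -1], [0, 0, -0.266, 0, 0, 0, -1], [-0.18, 0, -0.24, 0, 0.014, 0, -0.2], [-0.36, -0.002, -0.186, 0, 0.028, 0, -0.2], [-0.36, -0.002, -0.186, 0, 0.028, 0, -0.2], [-0.36, -0.002, -0.186, 0, 0.028, 0, -0.2], [-0.36, -0.002, -0.186, 0, 0.028, 0, -0.2], [-0.36, -0.002, -0.186, 0, 0.028, 0, -0.2]]

```text
time_s: 15.0
ee_pos: [0.4911, -0.0739, 0.1692]
eef_rot: [3.141, -0.175, 0.057]
force: [0.4, 0.0, -1.1]
grip_width: 0.0374
grip_force: 0.0
```

```bash
python3 look.py w6; python3 ck.py w6.npz
python3 - <<'E'
from h import *
Rg=Rt(PY,10*D);G=np.array([.5245,-.0709,.0535]);plan([[(G+[-.01,0,.05],Rg),(G,Rg)]])
E
```

```text
[ 0.49090299 -0.07380307  0.16900026] [ 3.1411286  -0.17503099  0.05711699]
plunger [ 0.5793255  -0.06931879]
fob x from (want -96) [-95.2 -95.2 -95.2 -13.  -13. ] y (want -12..12) [-11.9  11.4] z 0.039788929749520086
mid y -90 -0.25
mid y -60 -0.25
base x from (want -80) [-78.2 -77. ] y(+-45) [-43.   43.3]
0 [0.048, -0.006, 0.275, 0.0, -0.0, -0.0] rows>= 2
0 [0.052, -0.004, 0.478, 0.0, -0.0, -0.0] rows>= 3
```

play_rows:
  motion:
    - [[0.025, -0.004, 0.14, 0, 0, 0, -0.2], [0.048, -0.004, 0.275, 0, 0, 0, -0.2], [0.05, -0.004, 0.38, 0, 0, 0, -0.2], [0.052, -0.004, 0.48, 0, 0, 0, -0.2], [0.052, -0.004, 0.48, 0, 0, 0, -0.2], [0.052, -0.004, 0.48, 0, 0, 0, -0.2], [0.052, -0.004, 0.48, 0, 0, 0, -0.9], [0.052, -0.004, 0.48, 0, 0, 0, -0.9], [0.052, -0.004, 0.48, 0, 0, 0, -0.9], [0.052, -0.004, 0.48, 0, 0, 0, -0.9]]

```text
time_s: 16.05
ee_pos: [0.5239, -0.071, 0.0542]
eef_rot: [3.141, -0.177, 0.057]
force: [-2.1, -0.1, 7.4]
grip_width: 0.0227
grip_force: 45.0
```

play_rows:
  motion:
    - [[0.003, 0, -0.016, 0, 0, 0, -0.9], [0.003, 0, -0.016, 0, 0, 0, -0.9], [-0.1, 0, -0.034, 0, 0, 0, -0.9], [-0.22, 0, -0.055, 0, 0, 0, -0.9], [-0.352, 0, -0.078, 0, 0, 0, -0.9], [-0.352, 0, -0.078, 0, 0, 0, -0.9], [-0.32, 0, -0.26, 0, 0, 0, -0.9], [-0.288, 0, -0.443, 0, 0, 0, -0.9], [-0.288, 0, -0.443, 0, 0, 0, -0.9], [-0.288, 0, -0.443, 0, 0, 0, -0.9]]

```text
time_s: 17.05
ee_pos: [0.4338, -0.0761, 0.15]
eef_rot: [3.141, -0.177, 0.057]
force: [0.2, -0.9, -2.0]
grip_width: 0.0228
grip_force: 45.0
```

play_rows:
  motion:
    - [[0.025, 0.15, -0.045, 0, 0, 0.001, -0.9], [0.05, 0.3, -0.09, 0, 0, 0.002, -0.9], [0.075, 0.45, -0.14, 0, 0, 0.003, -0.9], [0.1, 0.6, -0.185, 0, 0, 0.003, -0.9], [0.1, 0.75, -0.185, 0, 0, 0.003, -0.9], [0.1, 0.9, -0.185, 0, 0, 0.003, -0.9], [0.1, 0.9, -0.185, 0, 0, 0.003, -0.9], [0.1, 0.9, -0.185, 0, 0, 0.003, -0.9], [0.1, 0.9, -0.185, 0, 0, 0.003, -0.9]]

```text
time_s: 17.95
ee_pos: [0.4625, -0.2987, 0.1982]
eef_rot: [-3.137, -0.173, 0.038]
force: [0.2, 0.1, -1.9]
grip_width: 0.0231
grip_force: 45.0
```

```bash
python3 look.py w7
cat > tray.py <<'E'
from h import *
import sys
c=dict(np.load(sys.argv[1]));w=cloud(c);h=hsv(c);W=np.nan_to_num(w,nan=9);X,Y,Z=W[...,0],W[...,1],W[...,2]
fl=(X>.3)&(X<.72)&(Y>-.55)&(Y<-.13)&(Z<.013)&(Z>-.006)&(h[...,0]>95)&(h[...,0]<130)&(h[...,1]>30)
n,l,s,_=cv2.connectedComponentsWithStats(cv2.morphologyEx(fl.astype(np.uint8),3,np.ones((9,9))));m=l==1+np.argmax(s[1:,4])
q=w[m&fl];print("floor",cv2.minAreaRect((q[:,:2]*1000).astype(np.float32)),np.median(q[:,2]))
rim=(X>.3)&(X<.72)&(Y>-.55)&(Y<-.13)&(Z>.016)&(Z<.028)&(h[...,1]>60)&(h[...,2]<110)
n,l,s,_=cv2.connectedComponentsWithStats(rim.astype(np.uint8))
q=w[rim];print("rim",len(q),cv2.minAreaRect((q[:,:2]*1000).astype(np.float32)),np.median(q[:,2]))
cv2.imwrite("pics/"+sys.argv[1][:-4]+".png",c["frame"][:,:,::-1])
E
python3 tray.py w7.npz
```

```text
[ 0.46263668 -0.29857871  0.19866149] [-3.13759753 -0.17378966  0.03839272]
floor ((508.853515625, -335.853759765625), (162.37335205078125, 177.83567810058594), 1.9872573614120483) 0.005145189184972698
rim 2522 ((509.21002197265625, -336.29962158203125), (173.74244689941406, 188.9382781982422), 1.9142991304397583) 0.02129631400927709
```

View pics/w7.png

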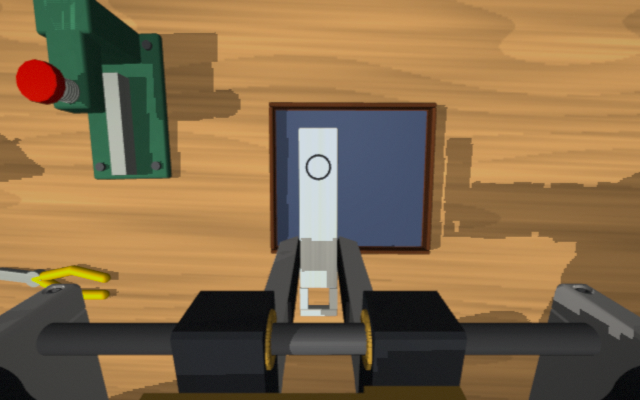

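```bash
cat >> h.py <<'E'
def trayp(C,yaw,x,y,z): return np.r_[np.array(C)+R.from_euler('z',yaw).as_matrix()[:2,:2]@[x,y],z]
E
python3 - <<'E'
from h import *
C=(.509,-.3362);a=.034;Rg=Rt(a,10*D)
A=trayp(C,a,-.02,-.05,.07);B=trayp(C,a,-.02,-.05,.0275)
plan([[(A,Rg),(B,Rg)]]);print(A,B)
E
```

```text
0 [0.008, 0.359, 0.523, -0.001, 0.0, 0.001] rows>= 4
0 [-0.021, 0.36, 0.69, -0.001, 0.0, 0.001] rows>= 4
[ 0.49071123 -0.38685097  0.07      ] [ 0.49071123 -0.38685097  0.0275    ]
```

play_rows:
  motion:
    - [[0.004, 0.18, 0.2, 0, 0, 0, -0.9], [0.008, 0.36, 0.4, 0, 0, 0, -0.9], [0.008, 0.36, 0.523, 0, 0, 0, -0.9], [0.008, 0.36, 0.523, 0, 0, 0, -0.9], [-0.006, 0.36, 0.6, 0, 0, 0, -0.9], [-0.015, 0.36, 0.65, 0, 0, 0, -0.9], [-0.021, 0.36, 0.69, 0, 0, 0, -0.9], [-0.021, 0.36, 0.69, 0, 0, 0, -0.9], [-0.021, 0.36, 0.69, 0, 0, 0, -0.9]]

```text
time_s: 18.9
ee_pos: [0.4912, -0.3881, 0.0294]
eef_rot: [-3.139, -0.175, 0.038]
force: [-0.8, 0.1, -0.7]
grip_width: 0.0229
grip_force: 45.0
```

play_rows:
  motion:
    - [[0, 0, 0, 0, 0, 0, -0.28], [0, 0, 0, 0, 0, 0, -0.28], [0, 0, 0, 0, 0, 0, -0.28], [0, 0, -0.05, 0, 0, 0, -0.28], [0, 0, -0.2, 0, 0, 0, -0.28], [0, 0, -0.4, 0, 0, 0, 0], [0, 0, -0.6, 0, 0, 0, 0.2], [0, 0, -0.8, 0, 0, 0, 0.2], [0, 0, -0.8, 0, 0, 0, 0.2]]

```text
time_s: 19.8
ee_pos: [0.4567, -0.3917, 0.2339]
eef_rot: [3.135, -0.182, 0.039]
force: [-0.2, -0.2, -0.4]
grip_width: 0.0562
grip_force: 0.0
```

```bash
python3 look.py w8
cat > fobs.py <<'E'
from h import *
import sys
c=dict(np.load(sys.argv[1]));w=cloud(c);W=np.nan_to_num(w,nan=9);X,Y,Z=W[...,0],W[...,1],W[...,2]
m=(X>.4)&(X<.62)&(Y>-.44)&(Y<-.2)&(Z>.0085)&(Z<.03)
m&=~((hsv(c)[...,2]<75))
n,l,s,_=cv2.connectedComponentsWithStats(m.astype(np.uint8))
for i in range(1,n):
    if s[i,4]>150:
        q=w[l==i];print(s[i,4],cv2.minAreaRect((q[:,:2]*1000).astype(np.float32)),"z",np.percentile(q[:,2],[5,50,95]).round(4),hsv(c)[l==i].mean(0).round())
E
python3 fobs.py w8.npz
python3 - <<'E'
from h import *
M=(.5535,.1875,.0733);y=.195
plan([[((.5,-.12,.26),Rt(.1,0))],[((.57,.08,.22),Rt(y,-25*D))],[(easel(M,y,out=.11),Rt(y,-25*D))]])
E
```

```text
[ 0.45634407 -0.39089421  0.22988313] [ 3.13907218 -0.17929303  0.03802757]
1649 ((508.65985107421875, -336.140625), (175.54771423339844, 190.09873962402344), 1.8972758054733276) z [0.0195 0.0215 0.0229] [ 12. 176.  95.]
1544 ((510.609619140625, -388.9979553222656), (119.50405883789062, 22.51866912841797), 2.1050801277160645) z [0.0115 0.0128 0.0141] [ 98.  19. 214.]
176 ((422.3760986328125, -284.7398681640625), (3.18711256980896, 81.04582214355469), 2.055915355682373) z [0.0203 0.0217 0.023 ] [ 12. 175.  92.]
0 [0.234, -1.076, -0.083, 0.001, -0.029, -0.01] rows>= 6
1 [0.358, -0.768, 0.16, -0.003, -0.069, -0.015] rows>= 5
2 [0.366, -0.435, 0.069, 0.0, 0.0, 0.0] rows>= 3
```

Silver lies flat at (0.511,-0.389). Brass is next.

Run:
```python
from h import *
M=(.553,.190,.0733);y=.195
plan([[((.5,-.13,.26),Rt(.1,0))],[((.57,.08,.22),Rt(y,-25*D))],[(easel(M,y,out=.11),Rt(y,-25*D))],[(easel(M,y,out=.0),Rt(y,-25*D))]])
```

```text
0 [0.232, -1.036, -0.083, 0.001, -0.029, -0.01] rows>= 6
1 [0.362, -0.808, 0.16, -0.003, -0.069, -0.015] rows>= 5
2 [0.366, -0.445, 0.069, 0.0, 0.0, 0.0] rows>= 3
3 [-0.15, -0.0, 0.413, 0.0, 0.0, 0.0] rows>= 3
```

play_rows:
  motion:
    - [[0.1, -0.4, -0.08, 0, -0.01, -0.004, 0.2], [0.2, -0.8, -0.083, 0.001, -0.029, -0.008, 0.2], [0.232, -1, -0.083, 0.001, -0.029, -0.01, 0.2], [0.232, -1, -0.083, 0.001, -0.029, -0.01, 0.2], [0.232, -1, -0.083, 0.001, -0.029, -0.01, 0.2], [0.232, -1, -0.083, 0.001, -0.029, -0.01, 0.2], [0.232, -1, -0.083, 0.001, -0.029, -0.01, 0.2], [0.232, -1, -0.083, 0.001, -0.029, -0.01, 0.2]]

```text
time_s: 20.65
ee_pos: [0.4998, -0.1391, 0.256]
eef_rot: [-3.137, 0.008, 0.101]
force: [-0.7, 0.5, 0.3]
grip_width: 0.0565
grip_force: 0.0
```

play_rows:
  motion:
    - [[0.362, -0.84, 0.16, -0.003, -0.069, -0.015, 0.2], [0.362, -0.84, 0.16, -0.003, -0.069, -0.015, 0.2], [0.362, -0.84, 0.16, -0.003, -0.069, -0.015, 0.2], [0.362, -0.84, 0.16, -0.003, -0.069, -0.015, 0.2], [0.362, -0.84, 0.16, -0.003, -0.069, -0.015, 0.2], [0.362, -0.84, 0.16, -0.003, -0.069, -0.015, 0.2], [0.362, -0.84, 0.16, -0.003, -0.069, -0.015, 0.2]]

```text
time_s: 21.35
ee_pos: [0.5687, 0.0785, 0.2159]
eef_rot: [-3.134, 0.442, 0.199]
force: [-0.2, -0.7, 0.6]
grip_width: 0.0567
grip_force: 0.0
```

play_rows:
  motion:
    - [[0.366, -0.445, 0.069, 0, 0, 0, 0.2], [0.366, -0.445, 0.069, 0, 0, 0, 0.2], [0.366, -0.445, 0.069, 0, 0, 0, 0.2], [0.366, -0.445, 0.069, 0, 0, 0, 0.2], [0.366, -0.445, 0.069, 0, 0, 0, 0.2], [0.366, -0.445, 0.069, 0, 0, 0, 0.2]]

```text
time_s: 21.95
ee_pos: [0.6213, 0.2018, 0.1641]
eef_rot: [-3.134, 0.439, 0.197]
force: [-0.4, -1.0, 0.2]
grip_width: 0.0562
grip_force: 0.0
```

```bash
python3 look.py w9
cat > bb.py <<'E'
from h import *
import sys
c=dict(np.load(sys.argv[1]));h=hsv(c);H,S,V=[h[...,i].astype(int) for i in range(3)]
lo,hi=int(sys.argv[2]),int(sys.argv[3])
m=(H>=lo)&(H<=hi)&(S>int(sys.argv[4]));m[:,:285]=0;m[:,350:]=0;m[:150]=0;m[310:]=0
w=cloud(c);m&=(np.nan_to_num(w[...,2])>.02)
for r in range(180,260,15):
    u=np.nonzero(m[r])[0]
    if len(u): print(r,u.min(),u.max(),(u.min()+u.max())/2)
M=np.array(eval(sys.argv[5]));y=.195
# fob y offset in easel axes: rays onto the upper-face plane
T=tool();t=(w-T[:3,3])@T[:3,:3];q=t[m&(t[...,2]<.14)];print("tool y of fob",(np.percentile(q[:,1],1)+np.percentile(q[:,1],99))/2)
p=w[m];n=np.array([np.cos(y),np.sin(y),1])*.5**.5;x=np.array([np.cos(y),np.sin(y),-1])*.5**.5
a=(p-M)@n;a=a[abs(a)<.008];e=((p-M)@x)[abs((p-M)@n)<.008];print("n off",np.median(a),"x ext",np.percentile(e,[.2,99.8]))
plan([[(easel(M,y),Rt(y,-25*D))]])
E
python3 bb.py w9.npz 16 26 130 '(.553,.190,.0733)'
```

```text
[0.62122994 0.20197652 0.16432942] [-3.13437101  0.43883106  0.19705753]
180 304 328 316.0
195 304 328 316.0
210 303 328 315.5
225 303 328 315.5
240 303 328 315.5
255 303 328 315.5
tool y of fob -0.0014835750098733625
n off -0.00033575882877379505 x ext [-0.05963961  0.0591727 ]
0 [-0.145, -0.004, 0.406, -0.001, 0.0, 0.0] rows>= 3
```

play_rows:
  motion:
    - [[-0.05, -0.005, 0.14, 0, 0, 0, 0.2], [-0.1, -0.005, 0.28, 0, 0, 0, 0.2], [-0.13, -0.005, 0.36, -0.001, 0, 0, 0.2], [-0.144, -0.005, 0.402, -0.001, 0, 0, 0.2], [-0.144, -0.005, 0.402, -0.001, 0, 0, 0.2], [-0.144, -0.005, 0.402, -0.001, 0, 0, -0.9], [-0.144, -0.005, 0.402, -0.001, 0, 0, -0.9], [-0.144, -0.005, 0.402, -0.001, 0, 0, -0.9], [-0.144, -0.005, 0.402, -0.001, 0, 0, -0.9], [-0.144, -0.005, 0.402, -0.001, 0, 0, -0.9]]

```text
time_s: 23.0
ee_pos: [0.5467, 0.191, 0.0874]
eef_rot: [-3.141, 0.44, 0.2]
force: [0.9, -0.8, 1.9]
grip_width: 0.023
grip_force: 45.0
```

play_rows:
  motion:
    - [[0, 0, 0, 0, 0, 0, -0.9], [0, 0, 0, 0, 0, 0, -0.9], [0.027, 0, -0.075, 0, 0, 0, -0.9], [0.055, 0, -0.15, 0, 0, 0, -0.9], [0.082, 0, -0.225, 0, 0, 0, -0.9], [0.11, 0, -0.3, 0, 0, 0, -0.9], [0.137, 0, -0.375, 0, 0, 0, -0.9], [0.137, 0, -0.375, 0, 0, 0, -0.9]]

```text
time_s: 23.8
ee_pos: [0.6171, 0.2053, 0.1585]
eef_rot: [-3.14, 0.438, 0.2]
force: [-1.0, -0.0, -1.8]
grip_width: 0.0231
grip_force: 45.0
```

Run:
```python
from h import *
Rp=Rt(PY,20*D)
plan([[((.53,.03,.22),Rt(.12,0))],[(press(-.115,.13),Rp)]])
```

```text
0 [-0.54, 0.618, -0.02, 0.003, 0.07, 0.012] rows>= 5
1 [-0.306, 0.389, 0.36, -0.002, 0.056, 0.01] rows>= 4
```

play_rows:
  motion:
    - [[-0.13, 0.15, -0.02, 0.001, 0.017, 0.003, -0.9], [-0.27, 0.31, -0.035, 0.002, 0.035, 0.006, -0.9], [-0.4, 0.46, -0.03, 0.003, 0.052, 0.009, -0.9], [-0.54, 0.618, -0.02, 0.003, 0.07, 0.012, -0.9], [-0.54, 0.618, -0.02, 0.003, 0.07, 0.012, -0.9], [-0.54, 0.618, -0.02, 0.003, 0.07, 0.012, -0.9], [-0.54, 0.618, -0.02, 0.003, 0.07, 0.012, -0.9]]

```text
time_s: 24.5
ee_pos: [0.5288, 0.0301, 0.219]
eef_rot: [-3.138, 0.002, 0.122]
force: [-0.2, 0.1, -1.0]
grip_width: 0.0232
grip_force: 45.0
```

play_rows:
  motion:
    - [[-0.08, 0.1, 0.09, 0, 0.014, 0.002, -0.9], [-0.16, 0.2, 0.18, -0.001, 0.028, 0.005, -0.9], [-0.24, 0.3, 0.27, -0.001, 0.042, 0.007, -0.9], [-0.306, 0.389, 0.36, -0.002, 0.056, 0.01, -0.9], [-0.306, 0.389, 0.36, -0.002, 0.056, 0.01, -0.9], [-0.306, 0.389, 0.36, -0.002, 0.056, 0.01, -0.9], [-0.306, 0.389, 0.36, -0.002, 0.056, 0.01, -0.9], [-0.306, 0.389, 0.36, -0.002, 0.056, 0.01, -0.9]]

```text
time_s: 25.3
ee_pos: [0.4659, -0.075, 0.1297]
eef_rot: [-3.14, -0.351, 0.06]
force: [0.3, 0.0, -2.4]
grip_width: 0.0235
grip_force: 45.0
```

```bash
python3 look.py w10; python3 pr.py w10.npz 303,160,334,195; python3 ck.py w10.npz|head -1
cat > pl.py <<'E'
from h import *
# slide-in to the silver-proven TCP line
T=tool();Rp=Rt(PY,20*D);u=np.array([np.cos(PY),np.sin(PY),0]);b=np.array([.5287,-.0707,.052]);a=b-.063*u
d=b.copy();d[2]=.0445
plan([[(a,Rp),(b,Rp)],[(d,Rp)]])
E
python3 pl.py
```

```text
[ 0.46567063 -0.07509189  0.12964207] [-3.14028911 -0.35123581  0.05966688]
ring [318.38364594 179.26686534] [26.09055837 26.33562978] fob slope [0.00869993 0.00630126] z 0.12431005717817564 tcp z 0.12964206826281846
ring z 0.12448893437572575 ring ahead of TCP 0.05024187808834043 -0.0013269096863188922
plunger [317.73299398  83.63211476] [ 0.57781649 -0.06935604  0.122     ]
go 0.062047897044493615 0.0005522993382353701
plunger [ 0.57865869 -0.06943565]
0 [-0.106, -0.003, 0.292, -0.0, -0.0, 0.0] rows>= 2
0 [0.13, -0.002, 0.379, -0.0, -0.0, 0.0] rows>= 3
1 [-0.01, 0.0, 0.028, 0.0, 0.0, 0.0] rows>= 1Traceback (most recent call last):
  File "ck.py", line 11, in <module>
    n,l,s,_=cv2.connectedComponentsWithStats(m.astype(np.uint8));m=l==1+np.argmax(s[1:,4])
                                                                        ~~~~~~~~~^^^^^^^^^
    return _wrapfunc(a, 'argmax', axis=axis, out=out, **kwds)
    return bound(*args, **kwds)
ValueError: attempt to get argmax of an empty sequence
```

play_rows:
  motion:
    - [[-0.053, -0.002, 0.146, 0, 0, 0, -0.9], [-0.106, -0.003, 0.292, 0, 0, 0, -0.9], [-0.106, -0.003, 0.292, 0, 0, 0, -0.9], [-0.106, -0.003, 0.292, 0, 0, 0, -0.9], [-0.03, -0.003, 0.32, 0, 0, 0, -0.9], [0.05, -0.002, 0.349, 0, 0, 0, -0.9], [0.132, -0.002, 0.379, 0, 0, 0, -0.9], [0.132, -0.002, 0.379, 0, 0, 0, -0.9], [0.132, -0.002, 0.379, 0, 0, 0, -0.9], [0.132, -0.002, 0.379, 0, 0, 0, -0.9]]

```text
time_s: 26.35
ee_pos: [0.528, -0.0715, 0.0527]
eef_rot: [-3.141, -0.352, 0.058]
force: [-1.2, 0.2, -2.7]
grip_width: 0.0234
grip_force: 45.0
```

play_rows:
  motion:
    - [[-0.005, 0, 0.014, 0, 0, 0, -0.9], [-0.009, 0, 0.025, 0, 0, 0, -0.9], [-0.009, 0, 0.025, 0, 0, 0, -0.9], [-0.009, 0, 0.025, 0, 0, 0, -0.9]]

```text
time_s: 26.75
ee_pos: [0.5282, -0.0715, 0.0454]
eef_rot: [-3.14, -0.351, 0.058]
force: [-4.8, 1.1, 5.8]
grip_width: 0.0238
grip_force: 45.0
```

play_rows:
  motion:
    - [[0, 0, 0, 0, 0, 0, -0.2], [0, 0, 0, 0, 0, 0, -0.2], [0, 0, 0, 0, 0, 0, -0.2], [0, 0, -0.05, 0, 0, 0, -0.2], [0, 0, -0.15, 0, 0, 0, -0.2], [0, 0, -0.3, 0, 0, 0, -0.2], [0, 0, -0.4, 0, 0, 0, -0.2], [0, 0, -0.4, 0, 0, 0, -0.2], [0, 0, -0.4, 0, 0, 0, -0.2]]

```text
time_s: 27.65
ee_pos: [0.494, -0.0736, 0.1387]
eef_rot: [-3.14, -0.352, 0.058]
force: [0.0, 0.7, -0.9]
grip_width: 0.0375
grip_force: 0.0
```

```bash
python3 look.py w11; python3 ck.py w11.npz
cat > pu.py <<'E'
from h import *
T=tool();P=np.r_[.5798,-.0692,.155];Rd=Rt(PY,0)
plan([[(T[:3,3]+[0,0,.06],Rd)],[(P,Rd)]])
E
python3 pu.py
```

```text
[ 0.49379823 -0.07353897  0.13799092] [-3.13986761 -0.35021085  0.05771345]
plunger [ 0.57909369 -0.06949535]
fob x from (want -96) [-96.2 -96.2 -96.2 -10.3  -9.4] y (want -12..12) [-12.4  10.8] z 0.039718121078480384
mid y -90 -0.8000000000000007
mid y -60 -0.7999999999999998
base x from (want -80) [-78.3 -75.3] y(+-45) [-42.9  43.4]
0 [0.082, -0.0, -0.225, -0.0, -0.056, 0.0] rows>= 3
1 [0.344, 0.003, 0.172, 0.0, 0.0, 0.0] rows>= 2
```

Brass sits within about 1 mm of centre, so I'll press it.

play_rows:
  motion:
    - [[0.041, 0, -0.112, 0, -0.02, 0, -1], [0.082, 0, -0.225, 0, -0.04, 0, -1], [0.082, 0, -0.225, 0, -0.056, 0, -1], [0.082, 0, -0.225, 0, -0.056, 0, -1], [0.082, 0, -0.225, 0, -0.056, 0, -1], [0.082, 0, -0.225, 0, -0.056, 0, -1]]

```text
time_s: 28.3
ee_pos: [0.4932, -0.0735, 0.1974]
eef_rot: [-3.139, 0.001, 0.058]
force: [0.1, 0.9, 0.8]
grip_width: 0.0006
grip_force: 0.0
```

play_rows:
  motion:
    - [[0.17, 0.002, 0, 0, 0, 0, -1], [0.344, 0.003, 0.08, 0, 0, 0, -1], [0.344, 0.003, 0.172, 0, 0, 0, -1], [0.344, 0.003, 0.172, 0, 0, 0, -1], [0.344, 0.003, 0.172, 0, 0, 0, -1], [0.344, 0.003, 0.172, 0, 0, 0, -1]]

```text
time_s: 28.9
ee_pos: [0.5796, -0.0696, 0.1574]
eef_rot: [-3.141, -0.002, 0.058]
force: [0.0, 0.3, -0.3]
grip_width: 0.0006
grip_force: 0.0
```

play_rows:
  motion:
    - [[0, 0, 0.03, 0, 0, 0, -1], [0, 0, 0.06, 0, 0, 0, -1], [0, 0, 0.09, 0, 0, 0, -1], [0, 0, 0.11, 0, 0, 0, -1], [0, 0, 0.12, 0, 0, 0, -1], [0, 0, 0.125, 0, 0, 0, -1], [0, 0, 0.13, 0, 0, 0, -1], [0, 0, 0.13, 0, 0, 0, -1]]

```text
time_s: 29.7
ee_pos: [0.58, -0.0695, 0.1251]
eef_rot: [-3.141, -0.001, 0.058]
force: [-7.5, 1.2, 22.2]
grip_width: 0.0002
grip_force: 11.0
```

play_rows:
  motion:
    - [[0, 0, 0.005, 0, 0, 0, -1], [0, 0, 0.005, 0, 0, 0, -1], [0, 0, 0.005, 0, 0, 0, -1]]

```text
time_s: 30.0
ee_pos: [0.5801, -0.0695, 0.125]
eef_rot: [-3.141, -0.002, 0.058]
force: [-13.0, 1.2, 32.8]
grip_width: 0.0005
grip_force: 16.2
```

play_rows:
  motion:
    - [[0, 0, -0.1, 0, 0, 0, -1], [0, 0, -0.266, 0, 0, 0, -1], [0, 0, -0.266, 0, 0, 0, -1], [-0.18, 0, -0.24, 0, 0.014, 0, -0.2], [-0.36, -0.002, -0.186, 0, 0.028, 0, -0.2], [-0.36, -0.002, -0.186, 0, 0.028, 0, -0.2], [-0.36, -0.002, -0.186, 0, 0.028, 0, -0.2], [-0.36, -0.002, -0.186, 0, 0.028, 0, -0.2], [-0.36, -0.002, -0.186, 0, 0.028, 0, -0.2]]

```text
time_s: 30.9
ee_pos: [0.4911, -0.0742, 0.1689]
eef_rot: [-3.141, -0.176, 0.058]
force: [-0.5, 0.5, 0.9]
grip_width: 0.0375
grip_force: 0.0
```

```bash
python3 look.py w12; python3 ck.py w12.npz
cat > rg.py <<'E'
from h import *
Rg=Rt(PY,10*D);u=np.array([np.cos(PY),np.sin(PY),0]);G=np.array([.5238,-.0715,.0540])
L=G+[0,0,.004];B=L-.09*u;U=B.copy();U[2]=.15
plan([[(G+[-.01,0,.05],Rg),(G,Rg)],[(L,Rg),(B,Rg),(U,Rg)],[((.46,-.3,.2),Rt(.036,10*D))]])
E
python3 rg.py
```

```text
[ 0.49095942 -0.07416141  0.16870658] [-3.14046702 -0.17544743  0.05857235]
plunger [ 0.57930927 -0.06928788]
fob x from (want -96) [-97.1 -96.1 -96.1 -12.9 -12.9] y (want -12..12) [-12.8  10.2] z 0.03975792166413972
mid y -90 -0.9500000000000002
mid y -60 -1.4000000000000004
base x from (want -80) [-78.  -75.9] y(+-45) [-43.   43.2]
0 [0.045, -0.005, 0.271, -0.0, -0.0, 0.0] rows>= 2
0 [0.05, -0.002, 0.475, -0.0, -0.0, 0.0] rows>= 3
1 [0.003, 0.0, -0.016, 0.0, 0.0, 0.0] rows>= 1
1 [-0.352, -0.0, -0.078, 0.0, 0.0, 0.0] rows>= 2
1 [-0.288, -0.0, -0.441, 0.0, 0.0, 0.0] rows>= 3
2 [0.086, 0.898, -0.188, -0.001, 0.0, 0.003] rows>= 5
```

play_rows:
  motion:
    - [[0.025, -0.002, 0.14, 0, 0, 0, -0.2], [0.045, -0.002, 0.271, 0, 0, 0, -0.2], [0.048, -0.002, 0.375, 0, 0, 0, -0.2], [0.05, -0.002, 0.475, 0, 0, 0, -0.2], [0.05, -0.002, 0.475, 0, 0, 0, -0.2], [0.05, -0.002, 0.475, 0, 0, 0, -0.2], [0.05, -0.002, 0.475, 0, 0, 0, -0.9], [0.05, -0.002, 0.475, 0, 0, 0, -0.9], [0.05, -0.002, 0.475, 0, 0, 0, -0.9], [0.05, -0.002, 0.475, 0, 0, 0, -0.9]]

```text
time_s: 31.95
ee_pos: [0.5233, -0.0717, 0.055]
eef_rot: [-3.141, -0.177, 0.058]
force: [-1.9, -0.1, 8.3]
grip_width: 0.0233
grip_force: 45.0
```

play_rows:
  motion:
    - [[0.003, 0, -0.016, 0, 0, 0, -0.9], [0.003, 0, -0.016, 0, 0, 0, -0.9], [-0.1, 0, -0.034, 0, 0, 0, -0.9], [-0.22, 0, -0.055, 0, 0, 0, -0.9], [-0.352, 0, -0.078, 0, 0, 0, -0.9], [-0.352, 0, -0.078, 0, 0, 0, -0.9], [-0.32, 0, -0.26, 0, 0, 0, -0.9], [-0.288, 0, -0.443, 0, 0, 0, -0.9], [-0.288, 0, -0.443, 0, 0, 0, -0.9], [-0.288, 0, -0.443, 0, 0, 0, -0.9]]

```text
time_s: 32.95
ee_pos: [0.4332, -0.077, 0.1508]
eef_rot: [-3.141, -0.177, 0.058]
force: [-0.1, 0.8, -2.0]
grip_width: 0.0229
grip_force: 45.0
```

play_rows:
  motion:
    - [[0.025, 0.15, -0.045, 0, 0, 0.001, -0.9], [0.05, 0.3, -0.09, 0, 0, 0.002, -0.9], [0.075, 0.45, -0.14, 0, 0, 0.003, -0.9], [0.086, 0.6, -0.188, 0, 0, 0.003, -0.9], [0.086, 0.75, -0.188, 0, 0, 0.003, -0.9], [0.086, 0.9, -0.188, 0, 0, 0.003, -0.9], [0.086, 0.9, -0.188, 0, 0, 0.003, -0.9], [0.086, 0.9, -0.188, 0, 0, 0.003, -0.9], [0.086, 0.9, -0.188, 0, 0, 0.003, -0.9]]

```text
time_s: 33.85
ee_pos: [0.4587, -0.2999, 0.1988]
eef_rot: [-3.135, -0.174, 0.039]
force: [-0.0, 0.5, -1.0]
grip_width: 0.0226
grip_force: 45.0
```

```bash
python3 look.py w13; python3 tray.py w13.npz;python3 fobs.py w13.npz
python3 - <<'E'
from h import *
C=(.509,-.3362);a=.034;Rg=Rt(a,10*D)
plan([[(trayp(C,a,-.02,0,.07),Rg),(trayp(C,a,-.02,0,.0275),Rg)]])
E
```

```text
[ 0.45881256 -0.29980504  0.19928913] [-3.13603615 -0.17415167  0.03982104]
floor ((508.9993896484375, -335.7501220703125), (162.8462371826172, 177.7364959716797), 1.7059837579727173) 0.0051292945182565
rim 2554 ((509.18988037109375, -336.1592712402344), (174.0529022216797, 189.3675994873047), 1.6851978302001953) 0.02129079472425119
1883 ((509.5833435058594, -336.178466796875), (174.71693420410156, 190.43125915527344), 1.384596347808838) z [0.0201 0.0216 0.0229] [ 12. 177.  95.]
2009 ((511.1080322265625, -389.0503234863281), (119.59888458251953, 24.47913932800293), 2.340752601623535) z [0.0112 0.0128 0.0141] [ 91.  15. 209.]
0 [0.023, 0.156, 0.528, -0.001, 0.0, 0.001] rows>= 3
0 [-0.006, 0.157, 0.696, -0.001, 0.0, 0.001] rows>= 4
```

View pics/w13.png

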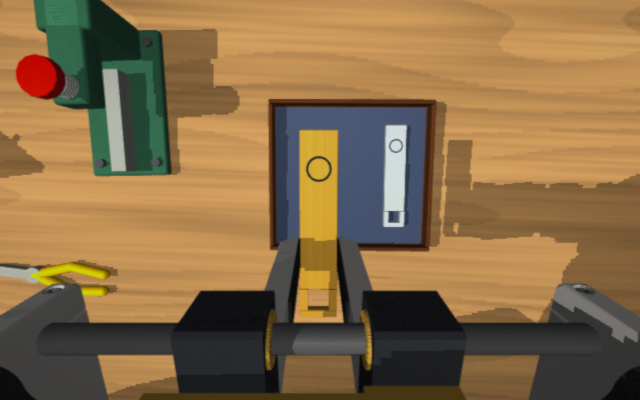

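The view shows brass held flat with its ring at (318,168). Silver is at (395,175) in the tray, which hasn't moved. I'll place brass in the middle slot.

play_rows:
  motion:
    - [[0.01, 0.08, 0.2, 0, 0, 0, -0.9], [0.023, 0.156, 0.4, 0, 0, 0, -0.9], [0.023, 0.156, 0.528, -0.001, 0, 0, -0.9], [0.023, 0.156, 0.528, -0.001, 0, 0, -0.9], [0.009, 0.156, 0.6, -0.001, 0, 0, -0.9], [0, 0.156, 0.65, -0.001, 0, 0, -0.9], [-0.006, 0.156, 0.696, -0.001, 0, 0, -0.9], [-0.006, 0.156, 0.696, -0.001, 0, 0, -0.9], [-0.006, 0.156, 0.696, -0.001, 0, 0, -0.9]]

```text
time_s: 34.8
ee_pos: [0.4894, -0.3379, 0.029]
eef_rot: [3.14, -0.176, 0.039]
force: [0.1, 0.8, -1.3]
grip_width: 0.0234
grip_force: 44.8
```

play_rows:
  motion:
    - [[0, 0, 0, 0, 0, 0, -0.28], [0, 0, 0, 0, 0, 0, -0.28], [0, 0, 0, 0, 0, 0, -0.28], [0, 0, -0.05, 0, 0, 0, -0.28], [0, 0, -0.2, 0, 0, 0, -0.28], [0, 0, -0.4, 0, 0, 0, 0], [0, 0, -0.6, 0, 0, 0, 0.2], [0, 0, -0.8, 0, 0, 0, 0.2], [0, 0, -0.8, 0, 0, 0, 0.2]]

```text
time_s: 35.7
ee_pos: [0.455, -0.3404, 0.2334]
eef_rot: [3.131, -0.183, 0.04]
force: [-1.0, -0.1, 0.2]
grip_width: 0.0558
grip_force: 0.0
```

```bash
python3 look.py w14; python3 fobs.py w14.npz
python3 - <<'E'
from h import *
M=(.5240,.3372,.0733);y=.195
plan([[((.5,-.1,.26),Rt(.1,0))],[((.57,.13,.25),Rt(y,-25*D))],[(easel(M,y,out=.11),Rt(y,-25*D))]])
E
```

```text
[ 0.45460475 -0.33971642  0.22955273] [ 3.13475116 -0.17992856  0.03937537]
1051 ((509.26995849609375, -336.420654296875), (174.07904052734375, 189.94146728515625), 1.7594447135925293) z [0.0195 0.0215 0.0229] [ 12. 176.  94.]
379 ((501.6106262207031, -243.63467407226562), (168.49301147460938, 24.82638931274414), 9.692815780639648) z [0.0203 0.0215 0.0229] [ 12. 176. 100.]
1623 ((511.0830078125, -389.0926818847656), (119.40898132324219, 24.20773696899414), 2.2727317810058594) z [0.0112 0.0127 0.014 ] [ 96.  17. 210.]
1588 ((508.0986633300781, -339.4844970703125), (119.32416534423828, 23.969865798950195), 0.7342034578323364) z [0.0114 0.0128 0.0141] [ 22. 185. 201.]
261 ((423.64691162109375, -345.6607360839844), (3.656064510345459, 113.29572296142578), 1.92709219455719) z [0.0203 0.0217 0.0229] [ 13. 172. 107.]
0 [0.237, -0.95, -0.087, 0.002, -0.029, -0.01] rows>= 5
1 [0.37, -0.887, 0.04, -0.003, -0.069, -0.015] rows>= 5
2 [0.382, -0.849, 0.194, 0.0, 0.0, 0.0] rows>= 5
```

Brass lies flat in the tray too. Copper is next.

play_rows:
  motion:
    - [[0.1, -0.4, -0.08, 0, -0.01, -0.004, 0.2], [0.2, -0.75, -0.087, 0.002, -0.029, -0.008, 0.2], [0.237, -0.95, -0.087, 0.002, -0.029, -0.01, 0.2], [0.237, -0.95, -0.087, 0.002, -0.029, -0.01, 0.2], [0.237, -0.95, -0.087, 0.002, -0.029, -0.01, 0.2], [0.237, -0.95, -0.087, 0.002, -0.029, -0.01, 0.2], [0.237, -0.95, -0.087, 0.002, -0.029, -0.01, 0.2]]

```text
time_s: 36.45
ee_pos: [0.4995, -0.0987, 0.256]
eef_rot: [-3.136, 0.008, 0.104]
force: [-0.2, -0.9, 0.6]
grip_width: 0.0565
grip_force: 0.0
```

play_rows:
  motion:
    - [[0.37, -0.887, 0.04, -0.003, -0.069, -0.015, 0.2], [0.37, -0.887, 0.04, -0.003, -0.069, -0.015, 0.2], [0.37, -0.887, 0.04, -0.003, -0.069, -0.015, 0.2], [0.37, -0.887, 0.04, -0.003, -0.069, -0.015, 0.2], [0.37, -0.887, 0.04, -0.003, -0.069, -0.015, 0.2], [0.37, -0.887, 0.04, -0.003, -0.069, -0.015, 0.2], [0.37, -0.887, 0.04, -0.003, -0.069, -0.015, 0.2]]

```text
time_s: 37.15
ee_pos: [0.5691, 0.1298, 0.246]
eef_rot: [-3.133, 0.442, 0.201]
force: [-0.4, -0.2, 0.3]
grip_width: 0.0565
grip_force: 0.0
```

play_rows:
  motion:
    - [[0.382, -0.849, 0.194, 0, 0, 0, 0.2], [0.382, -0.849, 0.194, 0, 0, 0, 0.2], [0.382, -0.849, 0.194, 0, 0, 0, 0.2], [0.382, -0.849, 0.194, 0, 0, 0, 0.2], [0.382, -0.849, 0.194, 0, 0, 0, 0.2], [0.382, -0.849, 0.194, 0, 0, 0, 0.2], [0.382, -0.849, 0.194, 0, 0, 0, 0.2], [0.382, -0.849, 0.194, 0, 0, 0, 0.2]]

```text
time_s: 37.95
ee_pos: [0.5926, 0.3501, 0.1653]
eef_rot: [-3.132, 0.439, 0.199]
force: [-0.9, -0.7, 0.7]
grip_width: 0.0564
grip_force: 0.0
```

```bash
python3 look.py w15; python3 bb.py w15.npz 0 10 160 '(.5240,.3372,.0733)'; python3 -c "
from h import *
c=dict(np.load('w15.npz'));print(hsv(c)[215,295:345:4].tolist())"
```

```text
[0.59252004 0.35026323 0.16556113] [-3.13235025  0.43880469  0.19895296]
180 308 328 318.0
195 306 328 317.0
210 306 329 317.5
225 307 326 316.5
240 306 328 317.0
255 306 328 317.0
tool y of fob 0.0004271823891199289
n off 0.0001400931912370803 x ext [-0.05928883  0.06200302]
0 [-0.145, 0.001, 0.412, -0.001, 0.0, 0.001] rows>= 3
[[14, 181, 144], [14, 183, 145], [13, 185, 145], [11, 173, 189], [10, 174, 189], [10, 174, 194], [11, 173, 193], [10, 172, 194], [11, 173, 192], [13, 176, 100], [13, 179, 101], [13, 177, 101], [14, 185, 99]]
```

play_rows:
  motion:
    - [[-0.05, 0, 0.14, 0, 0, 0, 0.2], [-0.1, 0, 0.28, 0, 0, 0, 0.2], [-0.13, 0, 0.36, -0.001, 0, 0, 0.2], [-0.144, 0, 0.407, -0.001, 0, 0, 0.2], [-0.144, 0, 0.407, -0.001, 0, 0, 0.2], [-0.144, 0, 0.407, -0.001, 0, 0, -0.9], [-0.144, 0, 0.407, -0.001, 0, 0, -0.9], [-0.144, 0, 0.407, -0.001, 0, 0, -0.9], [-0.144, 0, 0.407, -0.001, 0, 0, -0.9], [-0.144, 0, 0.407, -0.001, 0, 0, -0.9]]

```text
time_s: 39.0
ee_pos: [0.5172, 0.338, 0.0877]
eef_rot: [-3.139, 0.44, 0.201]
force: [0.6, -0.2, 0.9]
grip_width: 0.0235
grip_force: 45.0
```

play_rows:
  motion:
    - [[0, 0, 0, 0, 0, 0, -0.9], [0, 0, 0, 0, 0, 0, -0.9], [0.027, 0, -0.075, 0, 0, 0, -0.9], [0.055, 0, -0.15, 0, 0, 0, -0.9], [0.082, 0, -0.225, 0, 0, 0, -0.9], [0.11, 0, -0.3, 0, 0, 0, -0.9], [0.137, 0, -0.375, 0, 0, 0, -0.9], [0.137, 0, -0.375, 0, 0, 0, -0.9]]

```text
time_s: 39.8
ee_pos: [0.5877, 0.3522, 0.1588]
eef_rot: [-3.138, 0.438, 0.201]
force: [-0.2, -0.5, -2.3]
grip_width: 0.0236
grip_force: 45.0
```

Run:
```python
from h import *
Rp=Rt(PY,20*D)
plan([[((.56,.14,.22),Rt(.12,-10*D))],[((.5,.0,.2),Rt(PY,5*D))],[(press(-.115,.13),Rp)]])
```

```text
0 [-0.356, 0.809, -0.107, 0.003, 0.042, 0.012] rows>= 5
1 [-0.287, 0.527, 0.132, 0.0, 0.042, 0.01] rows>= 4
2 [-0.178, 0.294, 0.265, -0.0, 0.042, -0.0] rows>= 3
```

play_rows:
  motion:
    - [[-0.09, 0.2, -0.05, 0.001, 0.01, 0.003, -0.9], [-0.18, 0.4, -0.1, 0.002, 0.02, 0.006, -0.9], [-0.27, 0.6, -0.107, 0.003, 0.03, 0.009, -0.9], [-0.356, 0.809, -0.107, 0.003, 0.042, 0.012, -0.9], [-0.356, 0.809, -0.107, 0.003, 0.042, 0.012, -0.9], [-0.356, 0.809, -0.107, 0.003, 0.042, 0.012, -0.9]]

```text
time_s: 40.4
ee_pos: [0.5579, 0.1373, 0.22]
eef_rot: [3.139, 0.176, 0.12]
force: [1.0, 0.8, -1.6]
grip_width: 0.0233
grip_force: 45.0
```

play_rows:
  motion:
    - [[-0.07, 0.13, 0.03, 0, 0.01, 0.002, -0.9], [-0.14, 0.26, 0.06, 0, 0.02, 0.005, -0.9], [-0.21, 0.39, 0.1, 0, 0.03, 0.007, -0.9], [-0.287, 0.527, 0.132, 0, 0.042, 0.01, -0.9], [-0.287, 0.527, 0.132, 0, 0.042, 0.01, -0.9], [-0.287, 0.527, 0.132, 0, 0.042, 0.01, -0.9]]

```text
time_s: 41.0
ee_pos: [0.4988, -0.0, 0.1994]
eef_rot: [3.137, -0.087, 0.06]
force: [-0.4, 0.2, -1.8]
grip_width: 0.0237
grip_force: 45.0
```

play_rows:
  motion:
    - [[-0.06, 0.1, 0.09, 0, 0.014, 0, -0.9], [-0.12, 0.2, 0.18, 0, 0.028, 0, -0.9], [-0.178, 0.294, 0.265, 0, 0.042, 0, -0.9], [-0.178, 0.294, 0.265, 0, 0.042, 0, -0.9], [-0.178, 0.294, 0.265, 0, 0.042, 0, -0.9], [-0.178, 0.294, 0.265, 0, 0.042, 0, -0.9], [-0.178, 0.294, 0.265, 0, 0.042, 0, -0.9]]

```text
time_s: 41.7
ee_pos: [0.4665, -0.0755, 0.131]
eef_rot: [3.136, -0.352, 0.064]
force: [-1.1, 0.5, -1.1]
grip_width: 0.0232
grip_force: 45.0
```

```bash
python3 look.py w16; python3 pr.py w16.npz 303,160,334,195;  python3 pl.py
```

```text
[ 0.46629191 -0.07560431  0.13087791] [ 3.13595294 -0.35235682  0.06394365]
ring [318.53196645 177.63008428] [26.03912608 26.35535431] fob slope [ 0.00743365 -0.00163991] z 0.12613647566220362 tcp z 0.1308779105690973
ring z 0.12629426700538554 ring ahead of TCP 0.0511307945157575 -0.0012938800130295096
plunger [317.09514925  85.49766791] [ 0.57778522 -0.06927838  0.122     ]
go 0.060541735000865966 0.0011461869499622167
0 [-0.11, -0.007, 0.296, 0.001, -0.001, 0.001] rows>= 2
0 [0.126, -0.006, 0.383, 0.001, -0.001, 0.001] rows>= 3
1 [-0.01, 0.0, 0.028, 0.0, 0.0, 0.0] rows>= 1
```

play_rows:
  motion:
    - [[-0.055, -0.005, 0.148, 0.001, 0, 0.001, -0.9], [-0.11, -0.009, 0.296, 0.001, 0, 0.001, -0.9], [-0.11, -0.009, 0.296, 0.001, 0, 0.001, -0.9], [-0.11, -0.009, 0.296, 0.001, 0, 0.001, -0.9], [-0.03, -0.009, 0.325, 0.001, 0, 0.001, -0.9], [0.05, -0.009, 0.354, 0.001, 0, 0.001, -0.9], [0.126, -0.009, 0.383, 0.001, 0, 0.001, -0.9], [0.126, -0.009, 0.383, 0.001, 0, 0.001, -0.9], [0.126, -0.009, 0.383, 0.001, 0, 0.001, -0.9], [0.126, -0.009, 0.383, 0.001, 0, 0.001, -0.9]]

```text
time_s: 42.75
ee_pos: [0.5276, -0.0708, 0.0524]
eef_rot: [-3.139, -0.353, 0.056]
force: [0.2, 0.7, -2.4]
grip_width: 0.024
grip_force: 45.0
```

play_rows:
  motion:
    - [[-0.005, 0, 0.014, 0, 0, 0, -0.9], [-0.009, 0, 0.027, 0, 0, 0, -0.9], [-0.009, 0, 0.027, 0, 0, 0, -0.9], [-0.009, 0, 0.027, 0, 0, 0, -0.9]]

```text
time_s: 43.15
ee_pos: [0.528, -0.0708, 0.0446]
eef_rot: [-3.139, -0.352, 0.055]
force: [-5.0, 1.1, 8.3]
grip_width: 0.0235
grip_force: 45.0
```

play_rows:
  motion:
    - [[0, 0, 0, 0, 0, 0, -0.2], [0, 0, 0, 0, 0, 0, -0.2], [0, 0, 0, 0, 0, 0, -0.2], [0, 0, -0.05, 0, 0, 0, -0.2], [0, 0, -0.15, 0, 0, 0, -0.2], [0, 0, -0.3, 0, 0, 0, -0.2], [0, 0, -0.4, 0, 0, 0, -0.2], [0, 0, -0.4, 0, 0, 0, -0.2], [0, 0, -0.4, 0, 0, 0, -0.2]]

```text
time_s: 44.05
ee_pos: [0.4936, -0.073, 0.1379]
eef_rot: [-3.139, -0.352, 0.056]
force: [1.3, -0.1, -0.3]
grip_width: 0.0374
grip_force: 0.0
```

```bash
python3 look.py w17; python3 ck.py w17.npz; python3 pu.py
```

```text
[ 0.49344185 -0.07285007  0.13715213] [-3.13822169 -0.35104532  0.05545654]
plunger [ 0.57908185 -0.06931829]
fob x from (want -96) [-95.4 -95.4 -95.4  -9.8  -8.8] y (want -12..12) [-11.8  11.4] z 0.039738811151361186
mid y -90 -0.14999999999999947
mid y -60 -0.1999999999999993
base x from (want -80) [-77.6 -75.5] y(+-45) [-43.   43.1]
0 [0.083, -0.001, -0.225, -0.0, -0.056, -0.0] rows>= 3
1 [0.346, 0.005, 0.169, 0.0, 0.0, 0.0] rows>= 2
```

Copper is centred, so I'll press it.

play_rows:
  motion:
    - [[0.041, 0, -0.112, 0, -0.02, 0, -1], [0.083, 0, -0.225, 0, -0.04, 0, -1], [0.083, 0, -0.225, 0, -0.056, 0, -1], [0.083, 0, -0.225, 0, -0.056, 0, -1], [0.083, 0, -0.225, 0, -0.056, 0, -1], [0.083, 0, -0.225, 0, -0.056, 0, -1]]

```text
time_s: 44.7
ee_pos: [0.493, -0.073, 0.1966]
eef_rot: [-3.138, 0.0, 0.057]
force: [-0.1, -0.4, -0.5]
grip_width: 0.0004
grip_force: 0.0
```

play_rows:
  motion:
    - [[0.17, 0.002, 0, 0, 0, 0, -1], [0.346, 0.005, 0.08, 0, 0, 0, -1], [0.346, 0.005, 0.169, 0, 0, 0, -1], [0.346, 0.005, 0.169, 0, 0, 0, -1], [0.346, 0.005, 0.169, 0, 0, 0, -1], [0.346, 0.005, 0.169, 0, 0, 0, -1]]

```text
time_s: 45.3
ee_pos: [0.58, -0.0695, 0.1574]
eef_rot: [-3.139, -0.002, 0.056]
force: [-0.0, 0.1, 0.8]
grip_width: 0.0006
grip_force: 0.0
```

play_rows:
  motion:
    - [[0, 0, 0.03, 0, 0, 0, -1], [0, 0, 0.06, 0, 0, 0, -1], [0, 0, 0.09, 0, 0, 0, -1], [0, 0, 0.11, 0, 0, 0, -1], [0, 0, 0.12, 0, 0, 0, -1], [0, 0, 0.125, 0, 0, 0, -1], [0, 0, 0.13, 0, 0, 0, -1], [0, 0, 0.13, 0, 0, 0, -1]]

```text
time_s: 46.1
ee_pos: [0.5804, -0.0694, 0.1251]
eef_rot: [-3.139, -0.002, 0.057]
force: [-9.0, 0.5, 22.4]
grip_width: 0.0004
grip_force: 10.8
```

play_rows:
  motion:
    - [[0, 0, 0.005, 0, 0, 0, -1], [0, 0, 0.005, 0, 0, 0, -1], [0, 0, 0.005, 0, 0, 0, -1]]

```text
time_s: 46.4
ee_pos: [0.5805, -0.0694, 0.125]
eef_rot: [-3.14, -0.003, 0.057]
force: [-13.7, 1.3, 31.4]
grip_width: 0.0002
grip_force: 16.0
```

play_rows:
  motion:
    - [[0, 0, -0.1, 0, 0, 0, -1], [0, 0, -0.266, 0, 0, 0, -1], [0, 0, -0.266, 0, 0, 0, -1], [-0.18, 0, -0.24, 0, 0.014, 0, -0.2], [-0.36, -0.002, -0.186, 0, 0.028, 0, -0.2], [-0.36, -0.002, -0.186, 0, 0.028, 0, -0.2], [-0.36, -0.002, -0.186, 0, 0.028, 0, -0.2], [-0.36, -0.002, -0.186, 0, 0.028, 0, -0.2], [-0.36, -0.002, -0.186, 0, 0.028, 0, -0.2]]

```text
time_s: 47.3
ee_pos: [0.4915, -0.0741, 0.1689]
eef_rot: [-3.139, -0.177, 0.056]
force: [-0.5, 0.2, -0.2]
grip_width: 0.0374
grip_force: 0.0
```

```bash
python3 look.py w18; python3 ck.py w18.npz; sed -i 's/-.0715,.0540/-.0711,.0545/' rg.py; python3 rg.py
```

```text
[ 0.49133465 -0.07399561  0.16867227] [-3.1388416  -0.17622823  0.05654244]
plunger [ 0.57937628 -0.06929831]
fob x from (want -96) [-95.6 -95.6 -95.6 -12.5 -12.4] y (want -12..12) [-11.7  11.5] z 0.03979007617242164
mid y -90 -0.04999999999999982
mid y -60 -0.14999999999999947
base x from (want -80) [-77.6 -76.5] y(+-45) [-43.   43.2]
0 [0.044, -0.006, 0.269, -0.0, -0.0, -0.0] rows>= 2
0 [0.048, -0.003, 0.472, -0.0, -0.0, -0.0] rows>= 3
1 [0.003, 0.0, -0.016, 0.0, 0.0, 0.0] rows>= 1
1 [-0.352, -0.0, -0.078, 0.0, 0.0, 0.0] rows>= 2
1 [-0.288, -0.0, -0.439, 0.0, 0.0, 0.0] rows>= 3
2 [0.086, 0.899, -0.188, -0.001, 0.0, 0.003] rows>= 5
```

play_rows:
  motion:
    - [[0.025, -0.003, 0.14, 0, 0, 0, -0.2], [0.044, -0.003, 0.27, 0, 0, 0, -0.2], [0.047, -0.003, 0.375, 0, 0, 0, -0.2], [0.049, -0.003, 0.475, 0, 0, 0, -0.2], [0.049, -0.003, 0.475, 0, 0, 0, -0.2], [0.049, -0.003, 0.475, 0, 0, 0, -0.2], [0.049, -0.003, 0.475, 0, 0, 0, -0.9], [0.049, -0.003, 0.475, 0, 0, 0, -0.9], [0.049, -0.003, 0.475, 0, 0, 0, -0.9], [0.049, -0.003, 0.475, 0, 0, 0, -0.9]]

```text
time_s: 48.35
ee_pos: [0.5235, -0.0712, 0.055]
eef_rot: [-3.139, -0.178, 0.056]
force: [-1.5, 0.6, 7.1]
grip_width: 0.0231
grip_force: 45.0
```

play_rows:
  motion:
    - [[0.003, 0, -0.016, 0, 0, 0, -0.9], [0.003, 0, -0.016, 0, 0, 0, -0.9], [-0.1, 0, -0.034, 0, 0, 0, -0.9], [-0.22, 0, -0.055, 0, 0, 0, -0.9], [-0.352, 0, -0.078, 0, 0, 0, -0.9], [-0.352, 0, -0.078, 0, 0, 0, -0.9], [-0.32, 0, -0.26, 0, 0, 0, -0.9], [-0.288, 0, -0.443, 0, 0, 0, -0.9], [-0.288, 0, -0.443, 0, 0, 0, -0.9], [-0.288, 0, -0.443, 0, 0, 0, -0.9]]

```text
time_s: 49.35
ee_pos: [0.4333, -0.0765, 0.1506]
eef_rot: [-3.139, -0.178, 0.056]
force: [-1.6, 0.7, -2.6]
grip_width: 0.0225
grip_force: 45.0
```

play_rows:
  motion:
    - [[0.025, 0.15, -0.045, 0, 0, 0.001, -0.9], [0.05, 0.3, -0.09, 0, 0, 0.002, -0.9], [0.075, 0.45, -0.14, 0, 0, 0.003, -0.9], [0.086, 0.6, -0.188, 0, 0, 0.003, -0.9], [0.086, 0.75, -0.188, 0, 0, 0.003, -0.9], [0.086, 0.85, -0.188, 0, 0, 0.003, -0.9], [0.086, 0.85, -0.188, 0, 0, 0.003, -0.9], [0.086, 0.85, -0.188, 0, 0, 0.003, -0.9], [0.086, 0.85, -0.188, 0, 0, 0.003, -0.9]]

```text
time_s: 50.25
ee_pos: [0.4577, -0.2871, 0.1985]
eef_rot: [-3.134, -0.175, 0.037]
force: [-0.2, 0.4, -1.8]
grip_width: 0.0228
grip_force: 45.0
```

```bash
python3 look.py w19; python3 tray.py w19.npz;python3 fobs.py w19.npz
python3 - <<'E'
from h import *
C=(.509,-.3362);a=.034;Rg=Rt(a,10*D)
plan([[(trayp(C,a,-.02,.05,.07),Rg),(trayp(C,a,-.02,.05,.0275),Rg)]])
E
```

```text
[ 0.45780981 -0.28705916  0.19892117] [-3.13452834 -0.17500571  0.03778286]
floor ((499.9118347167969, -336.9073181152344), (162.76010131835938, 178.1275177001953), 2.0478763580322266) 0.005125389447968143
rim 2448 ((500.28924560546875, -337.4159240722656), (173.4160919189453, 188.90200805664062), 2.0405778884887695) 0.021321169570692633
916 ((510.30828857421875, -336.1466369628906), (153.0718536376953, 189.05764770507812), 2.1568145751953125) z [0.0203 0.0217 0.0229] [ 12. 179.  94.]
560 ((498.93487548828125, -385.08013916015625), (168.1078338623047, 94.39728546142578), 2.0643856525421143) z [0.0202 0.0216 0.023 ] [ 13. 169.  98.]
1945 ((499.90838623046875, -340.56707763671875), (119.0705795288086, 24.583541870117188), 0.8019478917121887) z [0.0114 0.0128 0.0141] [ 21. 188. 202.]
2007 ((502.4219665527344, -389.9827575683594), (119.92385864257812, 24.386661529541016), 2.448603868484497) z [0.0112 0.0128 0.0141] [ 89.  14. 209.]
0 [0.026, 0.008, 0.528, -0.001, -0.0, 0.001] rows>= 3
0 [-0.003, 0.009, 0.696, -0.001, -0.0, 0.001] rows>= 4
```

View pics/w19.png

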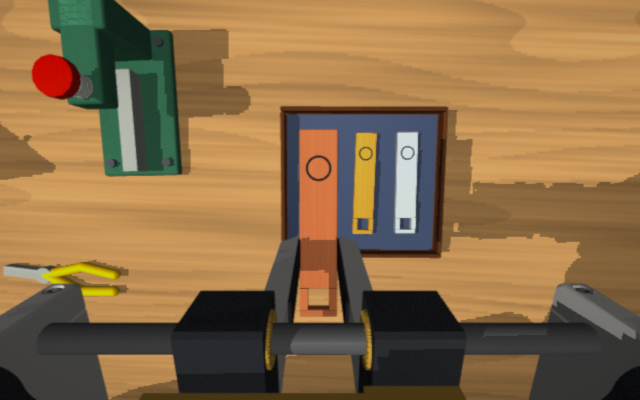

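The view shows copper held with its ring at (318,168). Brass (365,185) and silver (406,185) lie in the tray, which has been knocked about 9 mm towards the robot. I'll aim for the new tray pose.

Run:
```python
from h import *
C=(.5001,-.3372);a=.0357;Rg=Rt(a,10*D)
plan([[(trayp(C,a,-.02,.05,.07),Rg),(trayp(C,a,-.02,.05,.0275),Rg)]])
```

```text
0 [-0.009, 0.01, 0.522, -0.001, -0.0, 0.0] rows>= 3
0 [-0.039, 0.012, 0.689, -0.001, -0.0, 0.0] rows>= 4
```

play_rows:
  motion:
    - [[-0.004, 0.005, 0.2, 0, 0, 0, -0.9], [-0.009, 0.01, 0.4, 0, 0, 0, -0.9], [-0.009, 0.01, 0.522, -0.001, 0, 0, -0.9], [-0.009, 0.01, 0.522, -0.001, 0, 0, -0.9], [-0.023, 0.01, 0.6, -0.001, 0, 0, -0.9], [-0.032, 0.01, 0.65, -0.001, 0, 0, -0.9], [-0.039, 0.01, 0.69, -0.001, 0, 0, -0.9], [-0.039, 0.01, 0.69, -0.001, 0, 0, -0.9], [-0.039, 0.01, 0.69, -0.001, 0, 0, -0.9]]

```text
time_s: 51.2
ee_pos: [0.4786, -0.2888, 0.0287]
eef_rot: [3.141, -0.176, 0.037]
force: [1.0, -0.4, -0.6]
grip_width: 0.0229
grip_force: 44.9
```

play_rows:
  motion:
    - [[0, 0, 0, 0, 0, 0, -0.28], [0, 0, 0, 0, 0, 0, -0.28], [0, 0, 0, 0, 0, 0, -0.28], [0, 0, -0.05, 0, 0, 0, -0.28], [0, 0, -0.2, 0, 0, 0, -0.28], [0, 0, -0.4, 0, 0, 0, 0], [0, 0, -0.6, 0, 0, 0, 0.2], [0, 0, -0.8, 0, 0, 0, 0.2], [0, 0, -0.8, 0, 0, 0, 0.2]]

```text
time_s: 52.1
ee_pos: [0.4442, -0.2913, 0.2328]
eef_rot: [3.134, -0.184, 0.038]
force: [0.6, -0.7, -0.3]
grip_width: 0.0562
grip_force: 0.0
```

```bash
python3 look.py w20; python3 fobs.py w20.npz; python3 tray.py w20.npz
python3 -c "
from h import *
c=camera('scene');cv2.imwrite('pics/sceneE.png',c['frame'][:,:,::-1])"
```

```text
[ 0.44377569 -0.29061783  0.22896276] [ 3.13685518 -0.18078462  0.03731592]
1721 ((500.5084228515625, -337.4177551269531), (174.90235900878906, 190.6962432861328), 2.02034854888916) z [0.0201 0.0216 0.023 ] [ 12. 176.  98.]
1646 ((502.2857971191406, -390.2042541503906), (119.43549346923828, 24.487234115600586), 2.5449023246765137) z [0.0113 0.0128 0.0141] [ 91.  15. 209.]
1589 ((498.1414794921875, -290.2203369140625), (118.18058776855469, 24.042415618896484), 1.0700645446777344) z [0.0114 0.0128 0.0141] [ 11. 168. 201.]
1610 ((499.8577575683594, -340.5475158691406), (118.28022766113281, 24.21367073059082), 0.8401355147361755) z [0.0112 0.0128 0.0141] [ 21. 187. 201.]
floor ((500.4306335449219, -336.73760986328125), (162.65576171875, 177.59194946289062), 2.0581398010253906) 0.005151335929150291
rim 2280 ((500.009765625, -337.8152160644531), (173.5719451904297, 189.88670349121094), 2.0951988697052) 0.02131161066262699
```

View pics/sceneE.png

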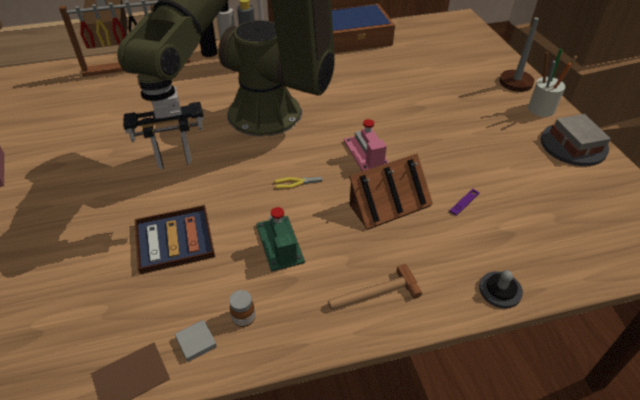

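View pics/w20.png

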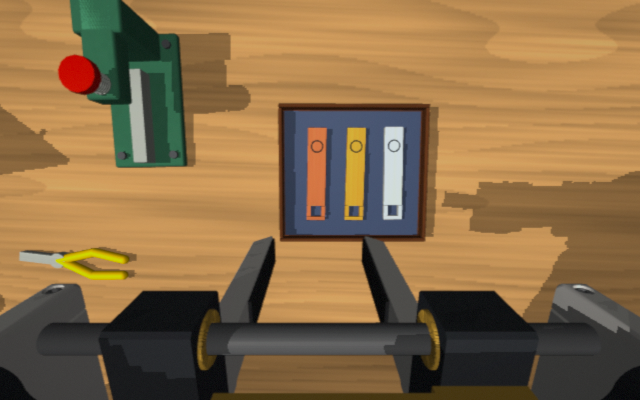

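Copper (317,172), brass (355,172) and silver (393,172) lie flat and apart in the tray. The pegs are empty, and the jar, mallet and pliers are where they were.

```bash
python3 -c "
from station import workorder
print(workorder.hand_in())"
```

```text
the job is handed in; nothing more can be done
None
```

I stamped all three fobs in order (silver, brass, copper), laid them flat and apart in the tray, left the jar, mallet and pliers alone, and handed the job in at about 52 s; no verdict was returned.

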